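Tip out a flip-top caddy of wear pads, kit the pads and stow the caddy

ROBOT

A 6-joint arm with a two-finger parallel gripper is mounted at the origin on the work surface. World frame = base frame: x ahead of the robot, y to its left, z up, the work surface at z = 0. Lengths are in m, angles in rad, forces in N, time in s.
With the tool pointing down it reaches from about 0.3 to 0.85 m from the base axis. Payload 5.4 kg.
Tool frame: the origin (TCP) lies midway between the tips of the shut fingers; the grasp point (between the pads) lies 19 mm behind it; z points along the fingers, y is the line along which they close (so a half turn about z gives the same grasp; the last joint's range is limited). The gripper opens to 85 mm and grips with 20 to 120 N. Pads are 22 mm wide; open, the fingers measure 114 mm over their backs; the gripper's body (76 mm by 85 mm) begins 54 mm behind the grasp point. The pads swing forward as they close: fully open they stand 13 mm farther back than shut.
Start: joints at [1.059, 0.158, 1.597, -0, 1.386, -0.21], TCP at [0.171, 0.549, 0.231] pointing down, gripper open.
Joint ranges: [-2.91, 2.91], [-0.94, 2.29], [0.18, 2.7], [-1.29, 4.43], [0.17, 2.64], [-3, 3]. Speed limits (rad/s): [2.57, 2.57, 3.14, 3.14, 3.14, 3.14].

INTERFACE

Orientations are given as [roll, pitch, yaw] about the fixed x, y, z axes, in that order (R = Rz(yaw) Ry(pitch) Rx(roll)).
In Python, from rig import observe, grab_frame, calibration, close_job, find_in, place_of gives the robot as it stands. The module is installed in compiled form; this text tells all that it offers.
- The arm moves only by the shell command python3 -m creep 'ROWS' [FORCE]. ROWS is JSON, one flat list of numbers, 7 for each row, row after row: the closure, from -1 (fully open) to 1 (shut), then the shift along the tool's x, y, z each as a share of 0.04 m, from -1 to 1, then the turn, a rotation vector about the tool's x, y, z each as a share of 6 degrees, from -1 to 1. A call has 1 to 8 rows; each row shifts and turns the commanded pose from where the row before left it, along the tool's axes as they then stand; what a row does not reach is not made up. A row lasts 1/12 s, in which the tool goes at most 41.7 mm and 7.16 degrees, less where a joint would pass 70% of its speed; a pose out of reach is approached as far as the arm can. A call with a number of a shift or a turn outside -1 to 1 is refused whole. A call with a gripper value outside its range is refused whole. The fingers move at their own pace and stop on an object; FORCE is the grip in N (left out, the last holds). Time passes only in rows, so rows that do not move let the fingers close. It gives the time, the measured TCP pose, the force, the opening and the grip force at its end, in the units of the state.
- observe(): the state, without advancing time (a new reading comes with each control period).
- grab_frame(name): name is "scene" or "top" or "wrist"; returns the picture (400x640x3 uint8, blue, green, red); there is no depth.
- calibration(name): a dict with "K" (3x3 intrinsics, pixels), "k1" (the pictures are not rectified: a ray, as slopes to the right and down, at radius r is drawn at 1 + k1 r^2 times it, then the intrinsics apply), "origin" and "attitude" of the camera in the world; the wrist camera has in their place "hand_eye" (4x4, takes a point from camera to tool coordinates, whose origin is the TCP and whose axes are the flange's). Camera axes: x right, y up, looking along -z (the intrinsics and any distortion apply to the point x, -y, -z); pixel columns grow to the right and rows downward; lengths in m; the calibration is good to about 2 mm. A picture is of the moment at which its call begins: read the wrist's pose just before it. calibration takes no time and is no camera call.
- close_job(): hands the job in; it is judged then, once.
Trained networks look in the newest picture that a camera, given by its name, has taken for a name from the list of things; names that differ only in an ending like _2 or _b are one class to them, and where a whole thing is asked for, a point or a joint stands for the part that bears it (a point fixed in the world has none). Each returns a list of dicts, best first, with "confidence" (0 to 1); they miss things now and then, are a little off and sometimes report something else, mostly with a low value. They report only what shows in the picture. A call takes as long as a camera call. They do not tell look-alikes from the thing itself.
- find_in(name, camera): "box" ([centre column, centre row, width, height] in pixels, round what is visible of it).
- place_of(name, camera): "xy" ([column, row] in pixels: a listed point, or the origin of a listed thing).
The state is a dict: "clock": time; "qpos": joint angles; "dq": joint speeds; "joint_efforts": joint torques, N m; "ee_pos": TCP position; "tcp_rot": TCP orientation; "wrist_force": force on the tool from outside, world axes, zero at the start; "torque": the same for the moment, N m; "opening": finger opening in m; "grip_force": force on a finger pad.
Only numpy, scipy, OpenCV 4.12 (cv2) and the standard library are available. Lean on these libraries where they do the work, as an engineer would, in place of code of your own. Each camera call takes 0.05 s, during which the arm holds its last target. There are 200 camera calls.

TASK

Carry the flip-top caddy over the dark sorting tray and tip it just far enough (never beyond about 60 degrees) that its red flap swings open and all the yellow wear pads slide out. Lay every pad in the blue kit tray, one to a pocket and flat on the pocket's floor. Put the empty caddy into the storage bay, upright between the guides with its flap closed and facing out of the open end, pushed under the low shelf board until it meets the stop, and leave the other things on the bench where they are.

Things in the scene. Friction and masses are not known exactly. Their poses are not given: they have to be found in the camera images.
- caddy: light grey flip-top caddy, about 0.28 kg empty, 150 long (its x) x 64 wide (y) x 49 high (z), closed on top. Origin: centre of its underside; z up. Its -x end is open, covered by the red flap. Floor and walls 4 thick, inside 56 wide, 42 high; the floor is slippery (friction about 0.25): pads start to slide at 12 to 18 degrees, run freely from 30. Starts on the bench, pads inside
- caddy_rib (a point): middle of the black grip rib on the caddy's top, in the caddy's frame at (0, 0, 64) mm. The rib is 70 long (caddy's x) x 16 wide (y), from z = 49 to 79: pinch it across y, firmly (40 N or more), near its middle
- caddy_mouth (a point): middle of the lower lip of the caddy's open end, in the caddy's frame at (-75, 0, 4) mm; the pads slide out over it
- flap (a joint): red flap, 62 wide x 44 high x 3 thick, hanging freely from a hinge along y at the top of the caddy's open end (caddy frame (-77.5, 0, 47) mm; closed outer face at x = -79). 0 = closed, up to 1.6 rad as its lower edge swings out; opens by its own weight as the caddy tips flap end down, falls shut when level. Pushing on the closed flap pushes the caddy
- pad1: yellow plastic wear pad, a block 64 long (x) x 24 wide (y) x 16 thick (z), about 36 g. Origin: centre of its underside as built (it may lie any way up). Three or all of the four pads are present; they start lying along the caddy inside it
- pad2: yellow plastic wear pad, a block 64 long (x) x 24 wide (y) x 16 thick (z), about 36 g. Origin: centre of its underside as built (it may lie any way up). Three or all of the four pads are present; they start lying along the caddy inside it
- pad3: yellow plastic wear pad, a block 64 long (x) x 24 wide (y) x 16 thick (z), about 36 g. Origin: centre of its underside as built (it may lie any way up). Three or all of the four pads are present; they start lying along the caddy inside it
- pad4: yellow plastic wear pad, a block 64 long (x) x 24 wide (y) x 16 thick (z), about 36 g. Origin: centre of its underside as built (it may lie any way up). Three or all of the four pads are present; they start lying along the caddy inside it
- pad1_center (a point): centre of pad1
- pad2_center (a point): centre of pad2
- pad3_center (a point): centre of pad3
- pad4_center (a point): centre of pad4
- sort_tray: dark shallow sorting tray, fixed, 200 x 200, floor 4 thick, rim 9 high and 4 thick. Origin: centre of its underside, on the bench
- kit_tray: blue kit tray, fixed, 216 (x) x 166 (y), floor 4 thick, walls and dividers 4 thick and 14 high. One divider along x and one along y through the middle make four pockets, each 102 (x) x 77 (y), centred at (+-53, +-40.5) mm. Origin: centre of its underside
- bay: storage bay for the caddy, fixed on the bench. Origin on the bench, on the lane's middle line; x runs into the bay, the open end is at -x. Aluminium guides 24 high, 72 apart, from x = -70 to 100 mm, flaring outwards in front to x = -112. A white shelf board 112 wide roofs the lane from x = -5 to 160 (underside 96, top 108 high); a blue bin on it is 163 high from x = 67 to 153
- bay_stop (a point): middle of the face of the red stop at the lane's end, in the bay's frame at (100, 0, 30) mm. The caddy slides on the bench and is home with its origin at bay x = 25 mm, its flap end sticking out 45 mm from under the board. Its rib cannot be held under the board, so it is set down in the guides in front of the board (origin at about x = -100) and pushed in
- carton: bystander: cardboard carton 80 x 100 x 120 high, loose. Origin: centre of its underside
- spray: bystander: white bottle, 60 across, 170 high, loose. Origin: centre of its underside
- wrench: bystander: steel wrench 200 long (x), lying on the bench. Origin: its middle, underside
Things that resemble listed ones, but are neither listed nor needed, are in the scene too. What is shaped like the caddy but orange, purple or turquoise is not meant.

How it is judged:
By the outcome, as a careful person would: the job done as asked, in the order asked, and still so for the second after the job is handed in, with the robot touching nothing.
Of pad1, pad2, pad3, pad4 only 3 to 4 are there at a start; the rules pass over those that are not, and their reading is None.
At some moment in a run one of caddy, pad1, pad2, pad3, pad4 may be knocked a few centimetres aside while the robot is not near it.
It also fails if it takes over 210 s, if anything falls off the work surface, if the arm or the gripper's body presses on something with over 40 N, if the wrist force passes 120 N, or if a joint passes its speed limit or range.

## Working session

There is one attempt and no reset: what is moved stays moved. The work goes in short steps, Python scripts to look and compute and a shell command to move; the robot and the scene stay as the last step left them, time stands still between calls to the robot, and variables do not carry over. Pictures are saved under pics/ and viewed, at most 14 in all, crops included, and the job is handed in when it is done.

```bash
mkdir -p pics; ls; cat > h.py <<'E'
import numpy as np, cv2
from rig import *
from scipy.spatial.transform import Rotation as R
def campose(c):
    k=calibration(c)
    if 'hand_eye' in k:
        s=observe(); T=np.eye(4); T[:3,:3]=R.from_euler('xyz',s['tcp_rot']).as_matrix(); T[:3,3]=s['ee_pos']
        T=T@np.array(k['hand_eye']); return k,T[:3,3],T[:3,:3]
    a=np.array(k['attitude'],float)
    M=a if a.shape==(3,3) else R.from_euler('xyz',a).as_matrix()
    return k,np.array(k['origin']),M
def ray(c,px):
    k,o,M=campose(c);K=np.array(k['K'])
    d=np.array([(px[0]-K[0,2])/K[0,0],(px[1]-K[1,2])/K[1,1]]);u=d.copy()
    for _ in range(20): u=d/(1+k['k1']*(u@u))
    return o,M@np.array([u[0],-u[1],-1])
def at(c,px,z):
    o,d=ray(c,px); return (o+d*(z-o[2])/d[2]).round(4)
def proj(c,p):
    k,o,M=campose(c);K=np.array(k['K']); q=M.T@(np.array(p)-o);u=np.array([q[0],-q[1]])/-q[2];u=u*(1+k['k1']*(u@u))
    return K[:2,:2]@u+K[:2,2]
def snap(c,n):
    f=grab_frame(c); cv2.imwrite(f'pics/{n}.png',f); return f
E
python3 - <<'E'
from h import *
for c in ('scene','top','wrist'):
    print(c,calibration(c)); snap(c,c+'0')
    for n in ('caddy','sort_tray','kit_tray','bay','bay_stop','caddy_rib','caddy_mouth','carton','spray','wrench'):
        if c!='wrist': print(n,[(np.round(d['xy']).tolist(),round(d['confidence'],2)) for d in place_of(n,c)][:4])
print(observe())
a=cv2.imread('pics/top0.png');b=cv2.imread('pics/scene0.png')
E
```

```text
pics
scene {'K': array([[368.7677298 ,   0.        , 320.10152127],
       [  0.        , 368.7677298 , 200.16458492],
       [  0.        ,   0.        ,   1.        ]]), 'k1': 0.0014210648369521561, 'origin': array([1.26590256, 0.23818784, 0.67988082]), 'attitude': array([8.56647067e-01, 2.30387534e-04, 1.70461042e+00])}
caddy [([404.0, 177.0], 0.72), ([322.0, 166.0], 0.63), ([488.0, 217.0], 0.59), ([423.0, 222.0], 0.56)]
sort_tray [([165.0, 201.0], 0.56)]
kit_tray [([248.0, 213.0], 0.96)]
bay [([343.0, 231.0], 0.56)]
bay_stop [([338.0, 256.0], 0.6)]
caddy_rib [([432.0, 201.0], 0.83), ([407.0, 160.0], 0.81), ([322.0, 149.0], 0.71), ([498.0, 201.0], 0.57)]
caddy_mouth [([406.0, 199.0], 0.97), ([343.0, 156.0], 0.82), ([523.0, 227.0], 0.65), ([429.0, 181.0], 0.61)]
carton [([208.0, 275.0], 0.9)]
spray [([163.0, 257.0], 0.63)]
wrench [([427.0, 269.0], 0.8)]
top {'K': array([[412.06105919,   0.        , 322.23212667],
       [  0.        , 412.06105919, 202.9473428 ],
       [  0.        ,   0.        ,   1.        ]]), 'k1': -0.025865761162430664, 'origin': array([0.31886179, 0.1365897
[... 1080 characters left out ...]
}
{'clock': 1.15, 'qpos': array([ 1.05890169e+00,  1.58456825e-01,  1.59699601e+00, -1.92798274e-05,
        1.38621261e+00, -2.10102991e-01]), 'dq': array([-1.78177545e-04,  1.08539656e-03,  1.64420293e-04,  4.95896675e-05,
       -7.46617217e-04, -8.26884487e-04]), 'joint_efforts': array([ 6.77446151e-04, -3.96004558e+01, -3.31710148e+01,  2.66130013e-05,
        2.42807473e-04, -1.82779394e-05]), 'ee_pos': array([0.17092384, 0.54898383, 0.23126919]), 'tcp_rot': array([-3.14151751e+00,  3.35418097e-06,  2.83980455e+00]), 'wrist_force': array([-1.58296092,  0.80026619,  0.08503309]), 'torque': array([ 0.02415229, -0.01786509, -0.01378308]), 'grip_force': 0.0, 'opening': 0.08525329098295445}
```

View pics/top0.png

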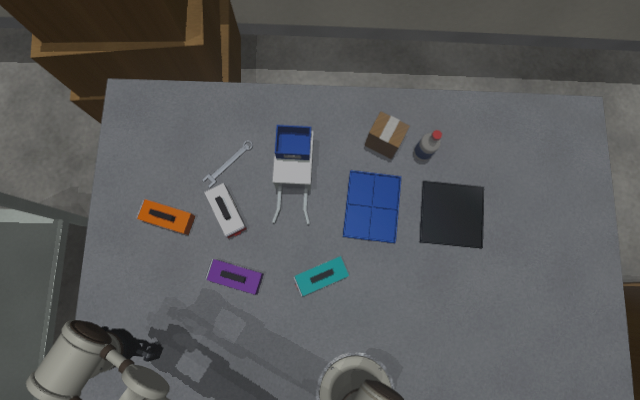

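View pics/scene0.png

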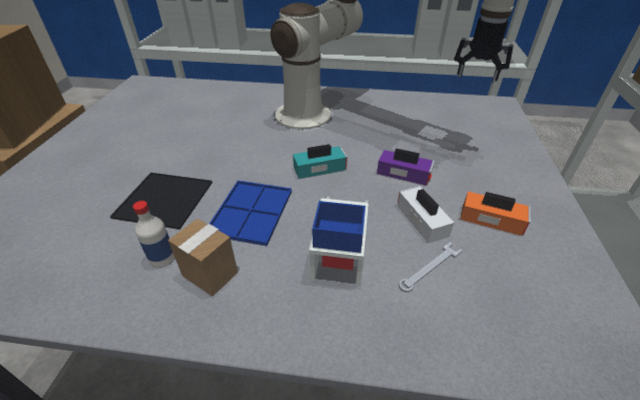

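The top view shows the light grey caddy at (225,210), with its red flap at the lower right (240,235). The look-alikes are orange (165,217), purple (235,276) and turquoise (321,276). The kit tray is at (372,207), the sorting tray at (452,214) and the bay at (293,160), open towards the robot. I choose the grey one and check it in a close crop.

```bash
python3 - <<'E'
from h import *
f=cv2.imread('pics/top0.png')
cv2.imwrite('pics/crop1.png',cv2.resize(f[110:250,190:330],None,fx=4,fy=4,interpolation=cv2.INTER_CUBIC))
hsv=cv2.cvtColor(f,cv2.COLOR_BGR2HSV)
def quad(m,reg,z,name):
    w=np.zeros_like(m);x0,y0,x1,y1=reg;w[y0:y1,x0:x1]=m[y0:y1,x0:x1]
    cs,_=cv2.findContours(w,0,1);c=max(cs,key=cv2.contourArea)
    P=np.array([at('top',p[0],z)[:2] for p in cv2.convexHull(c)])
    r=cv2.minAreaRect((P*1000).astype(np.float32)); print(name,np.round(r[0],1),np.round(r[1],1),round(r[2],1))
quad(cv2.inRange(hsv,(100,120,60),(130,255,255)),(335,165,410,250),.014,'kit')
quad(cv2.inRange(f,(0,0,0),(45,45,45)),(410,175,495,255),.009,'sort')
quad(cv2.inRange(f,(165,165,165),(255,255,255)),(200,175,250,245),.049,'caddy')
quad(cv2.inRange(f,(0,0,0),(60,60,60)),(205,180,245,235),.079,'rib')
E
```

```text
kit [561.2 -44.1] [165.8 216.1] 84.6
sort [ 543.  -308.9] [175.9 199.9] 87.3
caddy [531.8 413.7] [144.5  59.8] 28.9
rib [529.4 409.1] [72.6 15.8] 29.8
```

View pics/crop1.png

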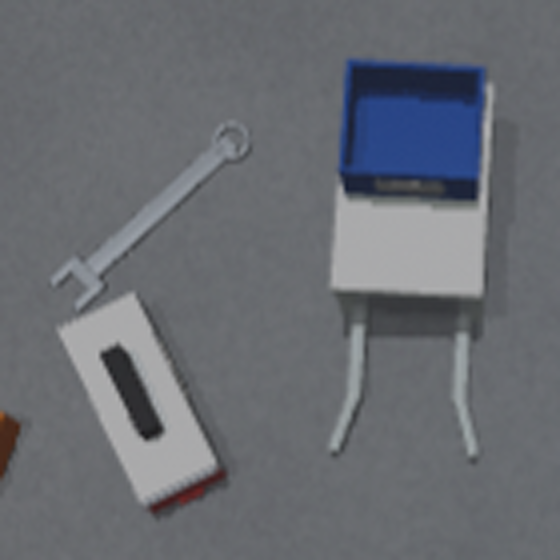

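The crop confirms the choice: a grey caddy with a black rib, red flap at crop (190,492), wrench clear of it. The bay board's front edge runs from crop (332,290) to (482,296), and the guide tips are at (333,452) and (473,458).

```bash
cat >> h.py <<'E'
def go(p,yaw_deg,tilt=0):
    """shift (units of 40 mm, present tool axes) and turn (units of 6 deg); target tool: down, yaw, then tilt about own y (deg)"""
    s=observe();M=R.from_euler('xyz',s['tcp_rot']);T=R.from_euler('xyz',[np.pi,0,np.radians(yaw_deg)])*R.from_euler('y',tilt,degrees=True)
    d=np.array(p)-s['ee_pos']
    print('shift(now)',(M.inv().apply(d)/.04).round(2),'shift(after turn)',(T.inv().apply(d)/.04).round(2),'turn',(np.degrees((M.inv()*T).as_rotvec())/6).round(2))
def st():
    s=observe();print('t',round(s['clock'],2),'p',s['ee_pos'].round(4),'rpy',np.degrees(s['tcp_rot']).round(1),'F',s['wrist_force'].round(1),'op',round(s['opening'],4),'g',round(s['grip_force'],1),'q',s['qpos'].round(2))
E
python3 - <<'E'
from h import *
def cr(x,y):return (190+x/4,110+y/4)
for n,p,z in [('board L',(332,290),.108),('board R',(482,296),.108),('tipL',(333,452),.024),('tipR',(473,458),.024),('kinkL',(352,400),.024),('kinkR',(461,402),.024)]: print(n,at('top',cr(*p),z))
for p in [(421,181),(484,185),(482,247),(420,243)]: print('sort',at('top',p,.009))
go([.53,.411,.20],209)
E
```

```text
board L [0.6041 0.2612 0.108 ]
board R [0.603 0.151 0.108]
tipL [0.4959 0.2631 0.024 ]
tipR [0.4944 0.1549 0.024 ]
kinkL [0.537  0.2503 0.024 ]
kinkR [0.538  0.1657 0.024 ]
sort [ 0.648  -0.2029  0.009 ]
sort [ 0.6414 -0.4083  0.009 ]
sort [ 0.4408 -0.3921  0.009 ]
sort [ 0.4482 -0.1958  0.009 ]
shift(now) [-9.6  -0.63  0.78] shift(after turn) [-6.18 -7.37  0.78] turn [-0.   -0.   -7.72]
```

```bash
python3 -m creep '[-1,-0.95,-0.06,0.08,0,0,0, -1,-0.95,-0.06,0.08,0,0,0, -1,-0.95,-0.06,0.08,0,0,0, -1,-0.95,-0.06,0.08,0,0,0, -1,-0.95,-0.06,0.08,0,0,0, -1,-0.95,-0.06,0.08,0,0,0, -1,-0.95,-0.06,0.08,0,0,0, -1,-0.95,-0.06,0.08,0,0,0]' 60 >/dev/null
python3 -m creep '[-1,-1,-0.07,0.06,0,0,0, -1,-1,-0.07,0.06,0,0,-0.72, -1,0,0,0,0,0,-1, -1,0,0,0,0,0,-1, -1,0,0,0,0,0,-1, -1,0,0,0,0,0,-1, -1,0,0,0,0,0,-1, -1,0,0,0,0,0,-1]' >/dev/null
python3 -m creep '[-1,0,0,0,0,0,-1, -1,0,0,0,0,0,0, -1,0,0,0,0,0,0]'
python3 - <<'E'
from h import *
st(); f=snap('wrist','w1')
m=cv2.inRange(f,(0,0,0),(60,60,60)); 
cs,_=cv2.findContours(m,0,1)
for c in cs:
    if cv2.contourArea(c)>300:
        P=np.array([at('wrist',p[0],.079)[:2] for p in cv2.convexHull(c)]);r=cv2.minAreaRect((P*1000).astype(np.float32));print(np.round(r[0],1),np.round(r[1],1),round(r[2],1),c.mean(axis=0).round())
print(place_of('caddy_rib','wrist'))
E
```

```text
clock: 2.73
ee_pos: [0.5302, 0.4112, 0.2008]
tcp_rot: [3.142, -0.0, -2.638]
wrist_force: [-0.2, 0.9, 0.3]
opening: 0.0852
grip_force: 0.0
t 2.73 p [0.5302 0.4112 0.2008] rpy [ 180.    -0.  -151.1] F [-0.2  0.9  0.3] op 0.0852 g 0.0 q [ 0.48  0.42  1.33 -0.    1.38 -1.59]
[653.1 475.3] [160.5 659.1] 28.9 [[321. 355.]]
[773.3 222.2] [ 35.5 141.6] 89.0 [[ 25. 307.]]
[501.3 581.6] [87.2 16.5] 75.0 [[515. 259.]]
[528.2 410.6] [72.3 15.3] 28.6 [[323. 190.]]
[389.2 404.9] [40.6 12. ] 75.5 [[414.  18.]]
[{'xy': [515.8, 261.5], 'confidence': 0.97}, {'xy': [321.9, 189.4], 'confidence': 0.8}]
```

View pics/w1.png

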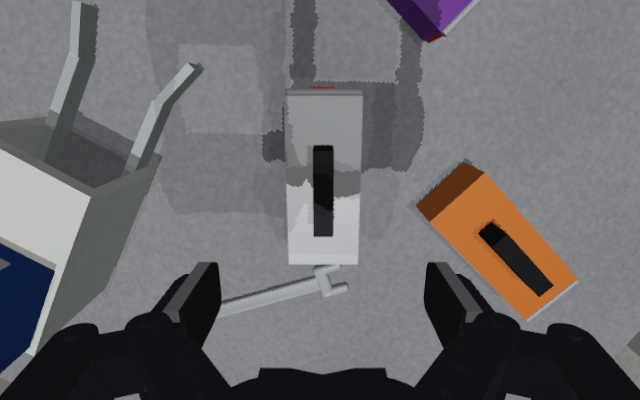

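The grey caddy is straight below: rib at (323,190), flap edge at (323,88). The orange caddy at (515,260) and the wrench at (270,300) are clear of the fingers. I descend and grip.

```bash
python3 -m creep '[-1,0.05,0,0.8,0,0,0, -1,0,0,0.8,0,0,0, -1,0,0,0.8,0,0,0, -1,0,0,0.8,0,0,0, -1,0,0,0.45,0,0,0, -1,0,0,0,0,0,0, 1,0,0,0,0,0,0, 1,0,0,0,0,0,0]' 70
python3 -m creep '[1,0,0,0,0,0,0, 1,0,0,0,0,0,0, 1,0,0,0,0,0,0, 1,0,0,0,0,0,0, 1,0,0,0,0,0,0, 1,0,0,0,0,0,0, 1,0,0,0,0,0,0, 1,0,0,0,0,0,0]' 70
```

```text
clock: 3.5
ee_pos: [0.5297, 0.4109, 0.057]
tcp_rot: [-3.141, 0.003, -2.636]
wrist_force: [1.2, -0.0, 0.2]
opening: 0.0642
grip_force: 0.0
clock: 4.17
ee_pos: [0.5291, 0.4107, 0.0562]
tcp_rot: [3.142, 0.002, -2.635]
wrist_force: [-2.0, 0.4, 5.7]
opening: 0.0147
grip_force: 69.3
```

```bash
python3 -m creep '[1,0,0,-0.5,0,0,0, 1,0,0,-1,0,0,0, 1,0,0,-1,0,0,0, 1,0,0,-1,0,0,0, 1,0,0,-1,0,0,0, 1,0,0,-0.4,0,0,0, 1,0,0,0,0,0,0]' 70
python3 - <<'E'
from h import *
print('spray',at('scene',(163,257),0),at('top',(436,135),.17)); print('carton',at('scene',(208,275),0),at('top',(388,124),.12))
go([.58,-.30,.25],178); st()
snap('wrist','w2')
E
```

```text
clock: 4.75
ee_pos: [0.5305, 0.4112, 0.2563]
tcp_rot: [-3.141, 0.009, -2.635]
wrist_force: [0.1, 0.1, -4.2]
opening: 0.0142
grip_force: 69.1
spray [ 0.744 -0.211  0.   ] [ 0.7447 -0.2067  0.17  ]
carton [ 0.7808 -0.0852  0.    ] [ 0.7934 -0.0769  0.12  ]
shift(now) [  7.55 -16.15   0.1 ] shift(after turn) [ -1.86 -17.73   0.16] turn [0.02 0.08 5.17]
t 4.75 p [0.5305 0.4112 0.2563] rpy [-180.     0.5 -151. ] F [ 0.1  0.1 -4.2] op 0.0142 g 69.1 q [ 0.48  0.39  1.27 -0.    1.47 -1.6 ]
```

```bash
python3 -m creep '[1,0,0,0,0,0,0.86, 1,0,0,0,0,0,0.86, 1,0,0,0,0,0,0.86, 1,0,0,0,0,0,0.86, 1,0,0,0,0,0,0.86, 1,0,0,0,0,0,0.86, 1,-0.1,-0.5,0,0,0,0, 1,-0.1,-0.8,0,0,0,0]' 70 >/dev/null
python3 -m creep '[1,-0.15,-0.95,0,0,0,0, 1,-0.15,-0.95,0,0,0,0, 1,-0.15,-0.95,0,0,0,0, 1,-0.15,-0.95,0,0,0,0, 1,-0.15,-0.95,0,0,0,0, 1,-0.15,-0.95,0,0,0,0, 1,-0.15,-0.95,0,0,0,0, 1,-0.15,-0.95,0,0,0,0]' 70 >/dev/null
python3 -m creep '[1,-0.15,-0.95,0,0,0,0, 1,-0.15,-0.95,0,0,0,0, 1,-0.15,-0.95,0,0,0,0, 1,-0.15,-0.95,0,0,0,0, 1,-0.15,-0.95,0,0,0,0, 1,-0.15,-0.95,0,0,0,0, 1,-0.15,-0.95,0,0,0,0, 1,-0.15,-0.95,0,0,0,0]' 70 >/dev/null
python3 -m creep '[1,0,-0.5,0,0,0,0, 1,0,0,0,0,0,0, 1,0,0,0,0,0,0]' 70
python3 - <<'E'
from h import *
st(); go([.605,-.31,.16],178)
E
```

```text
clock: 7.05
ee_pos: [0.6075, -0.273, 0.2458]
tcp_rot: [3.137, -0.007, 3.106]
wrist_force: [-0.6, 1.0, -5.4]
opening: 0.0146
grip_force: 69.2
t 7.05 p [ 0.6075 -0.273   0.2458] rpy [179.7  -0.4 177.9] F [-0.6  1.  -5.4] op 0.0146 g 69.2 q [-0.6   0.39  1.29  0.    1.47 -2.14]
shift(now) [ 0.02 -0.94  2.14] shift(after turn) [ 0.03 -0.93  2.15] turn [ 0.04 -0.06 -0.01]
```

```bash
python3 -m creep '[1,0,-0.5,0.7,0,0,0, 1,0,-0.45,0.7,0,0,0, 1,0,0,0.7,0,0,0, 1,0,0,0.65,0,0,0, 1,0,0,0,0,-0.6,0, 1,0,0,0,0,-0.6,0, 1,0,0,0,0,-0.6,0, 1,0,0,0,0,-0.6,0]' 70 
python3 -m creep '[1,0,0,0,0,-0.6,0, 1,0,0,0,0,-0.6,0, 1,0,0,0,0,-0.6,0, 1,0,0,0,0,-0.4,0, 1,0,0,0,0,0,0, 1,0,0,0,0,0,0, 1,0,0,0,0,0,0, 1,0,0,0,0,0,0]' 70
python3 - <<'E'
from h import *
st(); a=snap('wrist','w3'); b=snap('scene','s3'); cv2.imwrite('pics/m3.png',np.vstack([a[:,100:540],cv2.resize(b[110:310,60:280],(440,400))])[:, :].transpose(0,1,2) if 0 else np.hstack([cv2.resize(a[:,120:520],(400,400)),cv2.resize(b[120:300,70:250],(400,400))]))
E
```

```text
clock: 7.72
ee_pos: [0.6072, -0.3079, 0.138]
tcp_rot: [3.138, 0.25, 3.109]
wrist_force: [0.5, -0.1, -4.2]
opening: 0.0144
grip_force: 69.6
clock: 8.38
ee_pos: [0.6088, -0.3104, 0.141]
tcp_rot: [-3.141, 0.481, 3.109]
wrist_force: [0.1, 0.3, -3.7]
opening: 0.0142
grip_force: 69.8
t 8.38 p [ 0.6088 -0.3104  0.141 ] rpy [-180.    27.6  178.1] F [ 0.1  0.3 -3.7] op 0.0142 g 69.8 q [-0.8   0.25  1.76  0.45  0.83 -2.59]
```

View pics/m3.png

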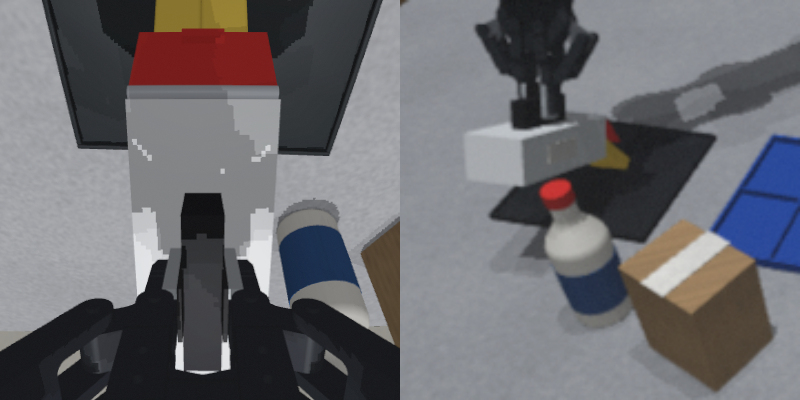

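The wrist view (left half) shows the flap open and yellow pads coming out at (200,15) over the dark tray. I tip a little more and wait.

```bash
python3 -m creep '[1,0,0,0,0,-0.4,0, 1,0,0,0,0,-0.4,0, 1,0,0,0,0,0,0, 1,0,0,0,0,0,0, 1,0,0,0,0,-0.4,0, 1,0,0,0,0,0,0, 1,0,0,0,0,0,0, 1,0,0,0,0,0,0]' 70 >/dev/null
python3 -m creep '[1,0,0,0,0,-0.4,0, 1,-0.1,0,-0.1,0,-0.4,0, 1,-0.2,0,-0.2,0,0,0, 1,-0.2,0,-0.2,0,0,0, 1,0,0,0,0,0,0, 1,0,0,0,0,0,0, 1,0,0,0,0,0,0, 1,0,0,0,0,0,0]' 70
python3 - <<'E'
from h import *
st(); a=snap('wrist','w4'); b=snap('scene','s4'); cv2.imwrite('pics/m4.png',np.hstack([cv2.resize(a[:,120:520],(400,400)),cv2.resize(b[120:300,70:250],(400,400))]))
E
```

```text
clock: 9.82
ee_pos: [0.6109, -0.3106, 0.1681]
tcp_rot: [3.141, 0.69, 3.108]
wrist_force: [-0.3, -0.3, -3.7]
opening: 0.0144
grip_force: 70.0
t 9.82 p [ 0.6109 -0.3106  0.1681] rpy [179.9  39.5 178.1] F [-0.3 -0.3 -3.7] op 0.0144 g 70.0 q [-0.87  0.15  1.88  0.76  0.75 -2.88]
```

View pics/m4.png

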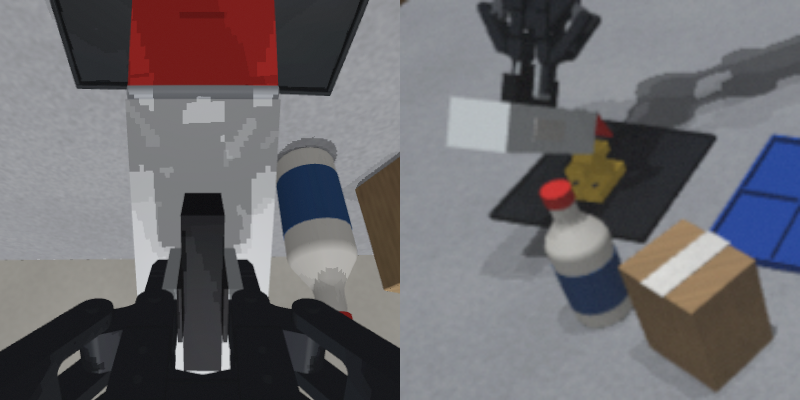

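```bash
python3 -m creep '[1,-0.4,0,-0.2,0,0,0, 1,-0.4,0,-0.2,0,0,0, 1,-0.4,0,-0.2,0,0,0, 1,-0.3,0,-0.2,0,0,0, 1,0,0,0,0,0,0, 1,0,0,0,0,0,0, 1,0,0,0,0,0,0, 1,0,0,0,0,0,0]' 70
python3 - <<'E'
from h import *
st(); a=snap('top','t5'); b=snap('scene','s5'); cv2.imwrite('pics/m5.png',np.hstack([cv2.resize(a[170:260,405:495],(400,400)),cv2.resize(b[120:300,70:250],(400,400))]))
E
```

```text
clock: 10.58
ee_pos: [0.6359, -0.3112, 0.2295]
tcp_rot: [3.139, 0.688, 3.106]
wrist_force: [0.4, -0.4, -3.6]
opening: 0.0144
grip_force: 70.1
t 10.58 p [ 0.6359 -0.3112  0.2295] rpy [179.8  39.4 178. ] F [ 0.4 -0.4 -3.6] op 0.0144 g 70.1 q [-0.83  0.13  1.78  0.66  0.83 -2.72]
```

View pics/m5.png

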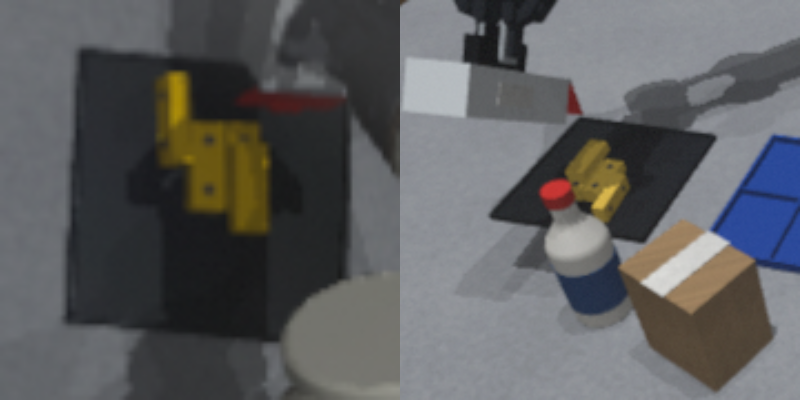

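Three pads show in the tray, at left-half crop (175,110), (205,165) and (250,185). Any fourth may be hidden. I tip briefly to about 48° to be sure the caddy is empty, then level it.

```bash
python3 -m creep '[1,0,0,0,0,-0.5,0, 1,0,0,0,0,-0.5,0, 1,0,0,0,0,-0.4,0, 1,0,0,0,0,0,0, 1,0,0,0,0,0,0, 1,0,0,0,0,0,0, 1,0,0,0,0,0,0, 1,0,0,0,0,0,0]' 70
python3 -m creep '[1,0,0,0,0,1,0, 1,0,0,0,0,1,0, 1,0,0,0,0,1,0, 1,0,0,0,0,1,0, 1,0,0,0,0,1,0, 1,0,0,0,0,1,0, 1,0,0,0,0,1,0, 1,0,0,0,0,0.9,0]' 70
python3 -m creep '[1,0,0,0,0,0,0, 1,0,0,0,0,0,0]' 70
python3 - <<'E'
from h import *
st()
for n in ('scene','top'):
    f=snap(n,n+'6')
    print(n,[(np.round(d['xy']).tolist(),round(d['confidence'],2)) for d in place_of('pad1_center',n)])
go([.508,.206,.25],179)
E
```

```text
clock: 11.35
ee_pos: [0.6373, -0.312, 0.2326]
tcp_rot: [-3.14, 0.838, 3.109]
wrist_force: [0.4, 0.2, -2.9]
opening: 0.0149
grip_force: 70.1
clock: 12.02
ee_pos: [0.638, -0.3118, 0.2335]
tcp_rot: [-3.14, 0.01, 3.108]
wrist_force: [0.6, -0.1, -2.9]
opening: 0.015
grip_force: 69.9
clock: 12.18
ee_pos: [0.6382, -0.3113, 0.231]
tcp_rot: [3.141, 0.014, 3.109]
wrist_force: [-0.0, 0.2, -2.8]
opening: 0.0146
grip_force: 69.9
t 12.18 p [ 0.6382 -0.3113  0.231 ] rpy [179.9   0.8 178.2] F [-0.   0.2 -2.8] op 0.0146 g 69.9 q [-0.63  0.5   1.17  0.01  1.46 -2.17]
scene [([152.0, 200.0], 0.37)]
top [([460.0, 208.0], 0.62)]
shift(now) [ 3.64 12.83 -0.49] shift(after turn) [ 3.43 12.89 -0.44] turn [-0.    0.14 -0.16]
```

The force is now 2.8 N, about the empty weight. I'll set the caddy in the guides' mouth first, lay the pads, and push it in last. I stop beside the bay to measure it.

```bash
python3 -m creep '[1,0.4,0.6,-0.1,0,0.14,-0.16, 1,0.4,0.95,-0.1,0,0,0, 1,0.4,0.95,-0.1,0,0,0, 1,0.4,0.95,-0.1,0,0,0, 1,0.4,0.95,0,0,0,0, 1,0.4,0.95,0,0,0,0, 1,0.4,0.95,0,0,0,0, 1,0.4,0.95,0,0,0,0]' 70 >/dev/null
python3 -m creep '[1,0.3,0.95,0,0,0,0, 1,0.1,0.95,0,0,0,0, 1,0,0.5,0,0,0,0, 1,0,0,0,0,0,0, 1,0,0,0,0,0,0, 1,0,0,0,0,0,0]' 70
python3 - <<'E'
from h import *
st();snap('wrist','w7'); 
E
```

```text
clock: 13.55
ee_pos: [0.4996, 0.076, 0.2483]
tcp_rot: [-3.141, -0.001, 3.124]
wrist_force: [0.1, -0.1, -3.3]
opening: 0.0145
grip_force: 70.1
t 13.55 p [0.4996 0.076  0.2483] rpy [-180.   -0.  179.] F [ 0.1 -0.1 -3.3] op 0.0145 g 70.1 q [-0.09 -0.04  1.77 -0.    1.41 -1.64]
```

View pics/w7.png

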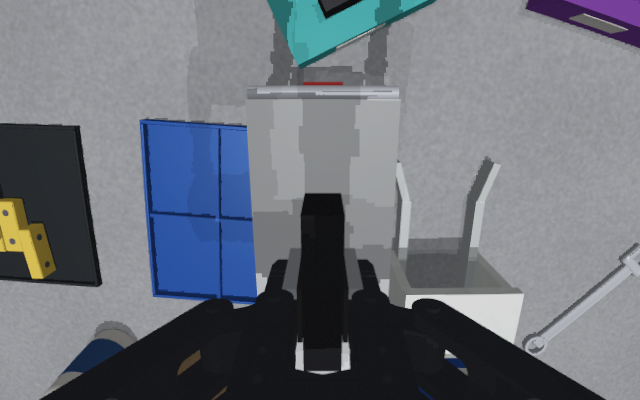

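The wrist view shows the left guide's top edge through (405,200), the right guide through (479,205), and the board's front edge ending at (522,293). The kit tray is at (200,210) and the pads at (25,230).

```bash
python3 - <<'E'
from h import *
for n,p,z in [('LgKink',(405,200),.024),('Lg low',(404,250),.024),('RgKink',(480,205),.024),('Rg low',(474,255),.024),('Rtip',(495,161),.024),('boardR',(522,293),.108),('boardMid',(460,291),.108)]: print(n,at('wrist',p,z))
f=cv2.imread('pics/w7.png'); 
for r in (215,230,245): print(r,' '.join(str(int(v)) for v in f[r,396:492:2,1]))
E
```

```text
LgKink [0.5366 0.165  0.024 ]
Lg low [0.596 0.167 0.024]
RgKink [0.5438 0.2486 0.024 ]
Rg low [0.6042 0.2487 0.024 ]
Rtip [0.495  0.2595 0.024 ]
boardR [0.6034 0.2596 0.108 ]
boardMid [0.5993 0.2004 0.108 ]
215 119 83 92 195 195 195 195 167 149 147 150 155 156 153 153 154 153 150 151 149 148 147 145 147 150 149 152 152 157 156 156 156 156 139 129 84 85 83 85 177 190 190 190 185 158 160 156 152
230 85 85 172 194 193 194 188 151 151 151 150 152 152 152 153 151 148 149 152 151 150 147 148 151 152 151 151 150 149 151 151 152 138 132 85 85 84 85 180 189 189 189 183 152 151 152 153 154
245 85 106 193 193 192 192 125 106 107 107 107 107 107 106 102 103 107 105 108 110 106 103 106 108 110 111 110 109 105 105 109 98 88 85 86 85 86 186 188 188 189 177 153 150 149 147 149 151
```

```bash
python3 - <<'E'
from h import *
for r,a,b in [(215,409.5,474),(230,408.5,472),(245,407.5,470)]:
    A=at('wrist',(a,r),.024);B=at('wrist',(b,r),.024);print(A,B,(A+B)/2,B-A)
E
```

```text
[0.554  0.1709 0.024 ] [0.5554 0.2432 0.024 ] [0.5547  0.20705 0.024  ] [0.0014 0.0723 0.    ]
[0.5717 0.1708 0.024 ] [0.5732 0.2429 0.024 ] [0.57245 0.20685 0.024  ] [0.0015 0.0721 0.    ]
[0.5899 0.1707 0.024 ] [0.5915 0.2426 0.024 ] [0.5907  0.20665 0.024  ] [0.0016 0.0719 0.    ]
```

```bash
python3 -m creep '[1,-0.1,0.8,0,0,0,0.06, 1,-0.1,0.9,0,0,0,0, 1,0,0.9,0,0,0,0, 1,0,0.68,0,0,0,0, 1,0,0,0,0,0,0, 1,0,0,0,0,0,0]' 70
python3 - <<'E'
from h import *
st(); go([.509,.2075,.0585],179.35)
E
```

```text
clock: 14.1
ee_pos: [0.5108, 0.2077, 0.2478]
tcp_rot: [-3.141, -0.002, 3.119]
wrist_force: [0.2, 0.4, -3.2]
opening: 0.0147
grip_force: 70.4
t 14.1 p [0.5108 0.2077 0.2478] rpy [-1.800e+02 -1.000e-01  1.787e+02] F [ 0.2  0.4 -3.2] op 0.0147 g 70.4 q [ 0.17  0.09  1.64  0.    1.41 -1.38]
shift(now) [ 0.04 -0.    4.73] shift(after turn) [ 0.05 -0.    4.73] turn [-0.   -0.02 -0.11]
```

```bash
python3 -m creep '[1,0,0,0.9,0,0,-0.11, 1,0,0,0.9,0,0,0, 1,0,0,0.9,0,0,0, 1,0,0,0.9,0,0,0, 1,0,0,0.6,0,0,0, 1,0,0,0.4,0,0,0, 1,0,0,0.12,0,0,0, 1,0,0,0,0,0,0]' 70
python3 -m creep '[1,0,0,0,0,0,0, 1,0,0,0.05,0,0,0, 1,0,0,0,0,0,0]' 70
```

```text
clock: 14.77
ee_pos: [0.5102, 0.2062, 0.0586]
tcp_rot: [-3.141, -0.003, 3.128]
wrist_force: [0.8, -0.7, -3.0]
opening: 0.0147
grip_force: 70.3
clock: 15.02
ee_pos: [0.5113, 0.2077, 0.0584]
tcp_rot: [3.141, 0.0, 3.13]
wrist_force: [-0.1, -0.4, -2.7]
opening: 0.0146
grip_force: 70.3
```

```bash
python3 -m creep '[1,0,0,0.05,0,0,0, 1,0,0,0,0,0,0, 1,0,0,0,0,0,0]' 70;  python3 -m creep '[1,0,0,0.03,0,0,0, 1,0,0,0,0,0,0, 1,0,0,0,0,0,0]' 70
```

```text
clock: 15.27
ee_pos: [0.5112, 0.2081, 0.0562]
tcp_rot: [3.141, 0.0, 3.13]
wrist_force: [-0.3, 0.3, 2.5]
opening: 0.0151
grip_force: 70.8
clock: 15.52
ee_pos: [0.5112, 0.2082, 0.0561]
tcp_rot: [3.141, -0.0, 3.131]
wrist_force: [-4.1, -1.0, 11.2]
opening: 0.0144
grip_force: 72.4
```

Landed, so I release it, rise and go to look over the sorting tray.

```bash
python3 -m creep '[-0.4,0,0,0,0,0,0, -0.4,0,0,0,0,0,0, -0.4,0,0,0,0,0,0, -1,0,0,-0.2,0,0,0, -1,0,0,-0.9,0,0,0, -1,0,0,-1,0,0,0, -1,0,0,-1,0,0,0, -1,0,0,-1,0,0,0]' 60
python3 - <<'E'
from h import *
st(); go([.53,-.30,.25],178)
E
```

```text
clock: 16.18
ee_pos: [0.51, 0.2078, 0.2201]
tcp_rot: [3.142, -0.002, 3.13]
wrist_force: [1.0, -0.2, 0.7]
opening: 0.0857
grip_force: 0.0
t 16.18 p [0.51   0.2078 0.2201] rpy [ 1.800e+02 -1.000e-01  1.793e+02] F [ 1.  -0.2  0.7] op 0.0857 g 0.0 q [ 0.17  0.11  1.68  0.    1.36 -1.39]
shift(now) [ -0.64 -12.69  -0.75] shift(after turn) [ -0.94 -12.67  -0.75] turn [ 0.   -0.02  0.22]
```

```bash
python3 -m creep '[-1,0,-0.95,-0.2,0,0,0, -1,0,-0.98,-0.2,0,0,0, -1,0,-0.98,-0.2,0,0,0, -1,0,-0.98,-0.1,0,0,0, -1,0,-0.98,0,0,0,0, -1,0,-0.98,0,0,0,0, -1,0,-0.98,0,0,0,0, -1,0,-0.98,0,0,0,0]' 60 >/dev/null
python3 -m creep '[-1,0,-0.98,0,0,0,0, -1,0,-0.98,0,0,0,0, -1,-0.2,-0.98,0,0,0,0, -1,-0.4,-0.98,0,0,0,0, -1,0,-0.94,0,0,0,0, -1,0,0,0,0,0,0, -1,0,0,0,0,0,0]'
python3 - <<'E'
from h import *
st();f=snap('wrist','w8'); print([(np.round(d['xy']).tolist(),round(d['confidence'],2)) for d in place_of('pad1_center','wrist')])
b=snap('scene','s8'); cv2.imwrite('pics/m8.png',np.hstack([cv2.resize(f[0:300,170:470],(480,480)),cv2.resize(b[150:250,100:165],(312,480),interpolation=cv2.INTER_CUBIC)]))
E
```

```text
clock: 17.43
ee_pos: [0.528, -0.3003, 0.2458]
tcp_rot: [3.141, -0.002, 3.127]
wrist_force: [-0.9, 1.1, -0.5]
opening: 0.0852
grip_force: 0.0
t 17.43 p [ 0.528  -0.3003  0.2458] rpy [ 1.800e+02 -1.000e-01  1.792e+02] F [-0.9  1.1 -0.5] op 0.0852 g 0.0 q [-0.72  0.23  1.48 -0.    1.43 -2.27]
[]
```

View pics/m8.png

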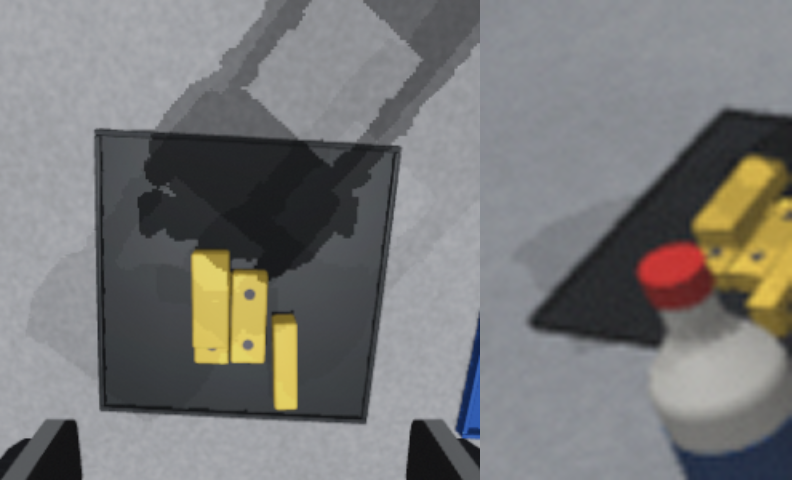

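The wrist view (left half) shows four pads: two stacked on the left (top one at crop (210,299), lower one peeping out at (212,355)), one flat in the middle at (249,317), and one on its edge on the right at (285,363). I take the edge-standing one first.

```bash
cat >> h.py <<'E'
def line(c,a,b,z):
    A=at(c,a,z);B=at(c,b,z);d=B-A;print('mid',((A+B)/2).round(4),'len',round(float(np.hypot(*d[:2])),4),'yaw',np.degrees(np.arctan2(d[1],d[0])).round(1))
KIT=np.array([.5612,-.0441]);KY=np.radians(-5.4)
def pocket(i,j): return KIT+R.from_euler('z',KY).as_matrix()[:2,:2]@np.array([.053*i,.0405*j])
E
python3 - <<'E'
from h import *
# pose unchanged since w8
c=lambda x,y:(170+x*.625,y*.625)
line('wrist',c(284.5,316),c(286,409),.028)
line('wrist',c(250,270),c(248,363),.020)
line('wrist',c(211,251),c(211.5,347),.036)
f=cv2.imread('pics/w8.png')
hsv=cv2.cvtColor(f,cv2.COLOR_BGR2HSV);m=cv2.inRange(hsv,(20,90,70),(35,255,255))
cs,_=cv2.findContours(m,0,1)
for k in cs:
    if cv2.contourArea(k)>200:
        r=cv2.minAreaRect(k);print(np.round(r[0]),np.round(r[1]),r[2],cv2.boundingRect(k))
for i in(1,-1):
  for j in (1,-1): print(i,j,pocket(i,j))
E
```

```text
mid [ 0.5932 -0.2695  0.028 ] len 0.0678 yaw 1.5
mid [ 0.5626 -0.294   0.02  ] len 0.0659 yaw -1.6
mid [ 0.5459 -0.3184  0.036 ] len 0.0638 yaw -1.2
[348. 226.] [60. 15.] 90.0 (340, 196, 16, 61)
[313. 192.] [71. 48.] 90.0 (289, 156, 49, 72)
1 1 [ 0.61777617 -0.00876748]
1 -1 [ 0.6101534 -0.089408 ]
-1 1 [0.5122466 0.001208 ]
-1 -1 [ 0.50462383 -0.07943252]
```

```bash
python3 - <<'E'
from h import *
go([.5925,-.2695,.06],180)
E
```

```text
shift(now) [-1.6   0.71  4.65] shift(after turn) [-1.6   0.7   4.65] turn [ 0.01 -0.02 -0.1 ]
```

```bash
python3 -m creep '[-0.1,-0.8,0.36,0.8,0,0,-0.1, -0.1,-0.8,0.35,0.8,0,0,0, -0.1,0,0,0.8,0,0,0, -0.1,0,0,0.8,0,0,0, -0.1,0,0,0.7,0,0,0, -0.1,0,0,0.7,0,0,0, -0.1,0,0,0,0,0,0, -0.1,0,0,0,0,0,0]' 40
python3 - <<'E'
from h import *
st();f=snap('wrist','w9');go([.5925,-.2695,.024],180)
cv2.imwrite('pics/c9.png',f[60:360,140:500])
E
```

```text
clock: 18.25
ee_pos: [0.5837, -0.2719, 0.0686]
tcp_rot: [3.139, -0.005, -3.141]
wrist_force: [0.4, -0.1, 0.2]
opening: 0.0468
grip_force: 0.0
t 18.25 p [ 0.5837 -0.2719  0.0686] rpy [ 179.9   -0.3 -180. ] F [ 0.4 -0.1  0.2] op 0.0468 g 0.0 q [-0.62  0.5   1.51 -0.    1.14 -2.19]
shift(now) [-0.18  0.1   1.17] shift(after turn) [-0.18  0.09  1.17] turn [-0.   -0.01  0.  ]
```

View pics/c9.png

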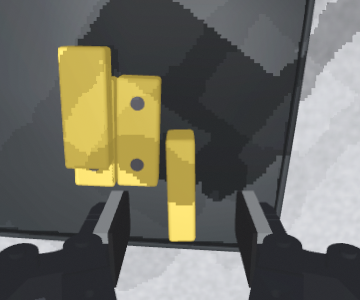

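The fingers straddle the edge-standing pad, whose centre is at crop (181,185). I descend and close.

```bash
python3 -m creep '[-0.1,-0.18,0.06,0.6,0,0,0, -0.1,0,0,0.53,0,0,0, -0.1,0,0,0,0,0,0, 1,0,0,0,0,0,0, 1,0,0,0,0,0,0, 1,0,0,0,0,0,0, 1,0,0,0,0,0,0, 1,0,0,0,0,0,0]' 40
python3 - <<'E'
from h import *
st();
E
```

```text
clock: 18.97
ee_pos: [0.5934, -0.2727, 0.0275]
tcp_rot: [-3.139, 0.002, 3.141]
wrist_force: [-0.3, 1.1, 7.1]
opening: 0.0123
grip_force: 39.3
t 18.97 p [ 0.5934 -0.2727  0.0275] rpy [-1.799e+02  1.000e-01  1.799e+02] F [-0.3  1.1  7.1] op 0.0123 g 39.3 q [-0.61  0.57  1.5  -0.    1.07 -2.18]
```

```bash
python3 -m creep '[1,0,0,-0.2,0,0,0, 1,0,0,-0.4,0,0,0, 1,0,0,-0.6,0,0,0, 1,0,0,-0.6,0,0,0, 1,0,0,0,0,0,0, 1,0,0,0,0,0,0]' 40
python3 - <<'E'
from h import *
st();f=snap('wrist','w10')
cv2.imwrite('pics/c10.png',f[60:360,140:500])
E
```

```text
clock: 19.47
ee_pos: [0.5932, -0.2727, 0.0993]
tcp_rot: [-3.139, 0.002, 3.141]
wrist_force: [-0.4, 0.4, -0.2]
opening: 0.0119
grip_force: 39.0
t 19.47 p [ 0.5932 -0.2727  0.0993] rpy [-1.798e+02  1.000e-01  1.799e+02] F [-0.4  0.4 -0.2] op 0.0119 g 39.0 q [-0.61  0.47  1.48 -0.    1.19 -2.18]
```

View pics/c10.png

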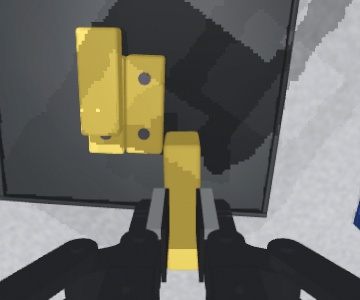

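The pad is held in the fingers at crop (182,200). It goes to the far-right pocket: stand it there, regrip lower, then tilt it so it falls flat.

```bash
python3 - <<'E'
from h import *
p=pocket(1,-1); go([p[0],p[1],.10],174.6)
E
```

```text
shift(now) [-0.45  4.56 -0.07] shift(after turn) [-0.02  4.58 -0.07] turn [-0.01 -0.01  0.89]
```

```bash
python3 -m creep '[1,0,0,0,0,0,0.5, 1,0,0.3,0,0,0,0.39, 1,0,0.7,0,0,0,0, 1,0,0.8,0,0,0,0, 1,0,0.8,0,0,0,0, 1,0,0.8,0,0,0,0, 1,0,0.7,0,0,0,0, 1,0,0.48,0,0,0,0]' 40 >/dev/null
python3 -m creep '[1,0,0,0,0,0,0, 1,0,0,0.5,0,0,0, 1,0,0,0.5,0,0,0, 1,0,0,0.4,0,0,0, 1,0,0,0.3,0,0,0, 1,0,0,0,0,0,0, 1,0,0,0,0,0,0]' 40
python3 - <<'E'
from h import *
st();f=snap('wrist','w11')
cv2.imwrite('pics/c11.png',f[0:360,80:560])
E
```

```text
clock: 20.77
ee_pos: [0.6076, -0.0895, 0.0271]
tcp_rot: [3.141, -0.004, 3.047]
wrist_force: [0.3, 0.2, -0.2]
opening: 0.0116
grip_force: 95.0
t 20.77 p [ 0.6076 -0.0895  0.0271] rpy [180.   -0.2 174.6] F [ 0.3  0.2 -0.2] op 0.0116 g 95.0 q [-0.34  0.49  1.62 -0.    1.04 -1.82]
```

View pics/c11.png

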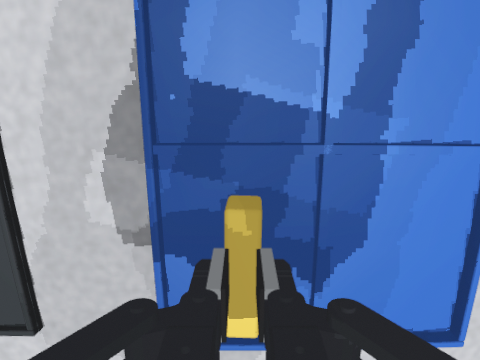

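The pad stands in the middle of the pocket: walls at crop x=155 and 320, pad at 243. I lower it, release and regrip lower.

```bash
python3 -m creep '[1,0,0,0.05,0,0,0, 1,0,0,0,0,0,0, 0.3,0,0,0,0,0,0, 0.3,0,0,0,0,0,0, 0.3,0,0,0.2,0,0,0, 0.3,0,0,0.1,0,0,0, 0.3,0,0,0,0,0,0]' 40
python3 -m creep '[1,0,0,0,0,0,0, 1,0,0,0,0,0,0, 1,0,0,0,0,0,0, 1,0,0,0,0,0,0]' 30
```

```text
clock: 21.4
ee_pos: [0.6073, -0.0887, 0.0127]
tcp_rot: [3.141, -0.005, 3.047]
wrist_force: [-0.5, 0.1, -0.6]
opening: 0.0299
grip_force: 0.0
clock: 21.73
ee_pos: [0.6085, -0.0892, 0.0145]
tcp_rot: [-3.141, -0.002, 3.047]
wrist_force: [0.6, 0.2, -0.1]
opening: 0.015
grip_force: 32.9
```

```bash
python3 -m creep '[1,0,-0.1,-0.4,0,0,0, 1,0,-0.15,-0.4,0,0,0, 1,0,0,0,0.9,0,0, 1,0,0,0,0.9,0,0, 1,0,0,0,0.9,0,0, 1,0,0,0,0.9,0,0, 1,0,0,0,0.9,0,0, 1,0,0,0,0.9,0,0]' 40
python3 -m creep '[1,0,0,0,0.9,0,0, 1,0,0,0,0.7,0,0, 1,0,0,0,0,0,0, 1,0,0,0,0,0,0]' 40
python3 - <<'E'
from h import *
st();s=observe();M=R.from_euler('xyz',s['tcp_rot']).as_matrix();print((M.T@(np.array([0,0,.0235-s['ee_pos'][2]]))/.04).round(2))
E
```

```text
clock: 22.4
ee_pos: [0.6083, -0.0989, 0.0474]
tcp_rot: [-2.572, 0.001, 3.048]
wrist_force: [-0.3, 0.1, -0.8]
opening: 0.0151
grip_force: 42.5
clock: 22.73
ee_pos: [0.6072, -0.0982, 0.0454]
tcp_rot: [-2.41, -0.004, 3.049]
wrist_force: [0.2, 0.8, -0.4]
opening: 0.0147
grip_force: 42.5
t 22.73 p [ 0.6072 -0.0982  0.0454] rpy [-138.1   -0.2  174.7] F [ 0.2  0.8 -0.4] op 0.0147 g 42.5 q [-0.02  0.63  1.55 -0.81  1.17 -1.09]
[-0.    0.36  0.41]
```

```bash
python3 -m creep '[1,0,0.15,0.17,0,0,0, 1,0,0.16,0.17,0,0,0, 1,0,0,0,0,0,0, 0.45,0,0,0,0,0,0, 0.45,0,0,0,0,0,0, 0.45,0,0,0,0,0,0, 0.45,0,0,-0.2,0,0,0, 0.45,0,0,-0.4,0,0,0]' 40
python3 -m creep '[0.45,0,0,-0.6,0,0,0, 0.45,0,0,-0.6,0,0,0, 0.45,0,0,-0.6,0,0,0, 0.45,0,0,-0.4,-1,0,0, 0.45,0,0,0,-1,0,0, 0.45,0,0,0,-1,0,0, 0.45,0,0,0,-1,0,0, 0.45,0,0,0,-1,0,0]' 40
python3 -m creep '[0.45,0,-0.6,-0.3,-1,0,0, 0.45,0,-0.6,-0.3,-1,0,0, -1,0,-0.4,0,0,0,0, -1,0,0,0,0,0,0, -1,0,0,0,0,0,0]' 40
python3 - <<'E'
from h import *
st();f=snap('wrist','w12')
cv2.imwrite('pics/c12.png',f)
E
```

```text
clock: 23.4
ee_pos: [0.6078, -0.0835, 0.0451]
tcp_rot: [-2.408, -0.005, 3.046]
wrist_force: [-1.0, 0.7, -0.5]
opening: 0.0232
grip_force: 0.0
clock: 24.07
ee_pos: [0.6158, -0.0235, 0.1134]
tcp_rot: [-2.937, 0.002, 3.049]
wrist_force: [0.3, -0.2, 0.4]
opening: 0.0237
grip_force: 0.0
clock: 24.48
ee_pos: [0.6092, -0.0843, 0.1432]
tcp_rot: [-3.142, -0.001, 3.046]
wrist_force: [-0.4, 1.1, 0.2]
opening: 0.0592
grip_force: 0.0
t 24.48 p [ 0.6092 -0.0843  0.1432] rpy [-1.800e+02 -1.000e-01  1.745e+02] F [-0.4  1.1  0.2] op 0.0592 g 0.0 q [-0.33  0.34  1.56 -0.    1.24 -1.81]
```

View pics/c12.png

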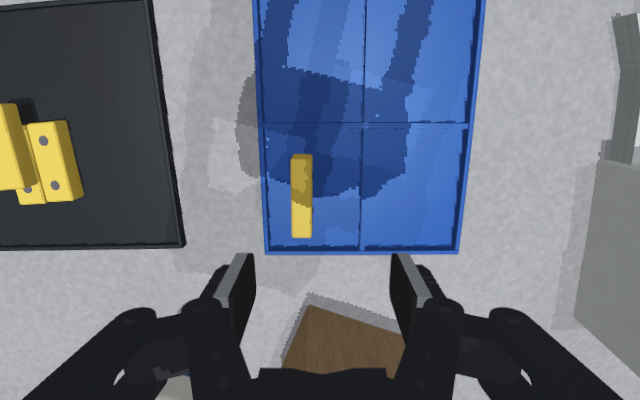

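The pad rocked back: at (301,196) it is 21 x 84 px, so it still stands on edge. I redo it with a steeper tilt.

```bash
python3 - <<'E'
from h import *
line('wrist',(302,155),(301.5,238),.028)
A=at('wrist',(291.5,200),.028);B=at('wrist',(312.5,200),.028);print('w',np.linalg.norm(A-B))
go([.608,-.0995,.06],174.6)
E
```

```text
mid [ 0.6082 -0.0985  0.028 ] len 0.0653 yaw -6.6
w 0.0159705979850474
shift(now) [-0.02 -0.41  2.06] shift(after turn) [-0.01 -0.41  2.06] turn [ 0.   -0.02  0.  ]
```

```bash
python3 -m creep '[0.2,0,-0.37,0.6,0,0,0, 0.2,0,0,0.7,0,0,0, 0.2,0,0,0.7,0,0,0, 0.2,0,0,0.6,0,0,0, 0.2,0,0,0.5,0,0,0, 0.2,0,0,0,0,0,0, 1,0,0,0,0,0,0, 1,0,0,0,0,0,0]' 40
python3 -m creep '[1,0,0,0,0,0,0, 1,0,0,0,0,0,0, 1,0,0,0,0,0,0, 1,0,0,-0.5,0,0,0, 1,0,0.1,-0.5,0,0,0, 1,0,0.1,0,0.9,0,0, 1,0,0,0,0.9,0,0, 1,0,0,0,0.9,0,0]' 40
python3 -m creep '[1,0,0,0,0.9,0,0, 1,0,0,0,0.9,0,0, 1,0,0,0,0.9,0,0, 1,0,0,0,0.9,0,0, 1,0,0,0,0.9,0,0, 1,0,0,0,0.9,0,0, 1,0,0,0,0.9,0,0, 1,0,0,0,0.9,0,0]' 40
python3 -m creep '[1,0,0,0,0,0,0, 1,0,0,0,0,0,0]' 40
python3 - <<'E'
from h import *
st();s=observe();M=R.from_euler('xyz',s['tcp_rot']).as_matrix();print((M.T@(np.array([0,0,.028-s['ee_pos'][2]]))/.04).round(2))
E
```

```text
clock: 25.2
ee_pos: [0.6085, -0.0975, 0.0196]
tcp_rot: [-3.141, -0.001, 3.049]
wrist_force: [0.3, -0.3, 0.2]
opening: 0.0148
grip_force: 39.9
clock: 25.87
ee_pos: [0.6097, -0.0912, 0.0607]
tcp_rot: [-2.854, 0.003, 3.046]
wrist_force: [-0.8, -0.2, -1.2]
opening: 0.0148
grip_force: 39.9
clock: 26.53
ee_pos: [0.6093, -0.0899, 0.0596]
tcp_rot: [-2.101, 0.001, 3.048]
wrist_force: [-0.1, -0.9, -0.8]
opening: 0.015
grip_force: 39.9
clock: 26.7
ee_pos: [0.6079, -0.0899, 0.057]
tcp_rot: [-2.107, -0.004, 3.048]
wrist_force: [0.1, -0.5, 0.4]
opening: 0.0147
grip_force: 39.9
t 26.7 p [ 0.6079 -0.0899  0.057 ] rpy [-120.7   -0.2  174.6] F [ 0.1 -0.5  0.4] op 0.0147 g 39.9 q [ 0.08  0.77  1.47 -1.04  1.37 -0.91]
[-0.    0.62  0.37]
```

```bash
python3 -m creep '[1,0,0.2,0.12,0,0,0, 1,0,0.22,0.13,0,0,0, 1,0,0.2,0.12,0,0,0, 1,0,0,0,0,0,0, 0.5,0,0,0,0,0,0, 0.5,0,0,0,0,0,0, 0.5,0,0,-1,0,0,0, 0.5,0,0,-1,0,0,0]' 40
python3 -m creep '[0.5,0,0,-1,0,0,0, 0.5,0,-0.5,-0.5,-0.9,0,0, 0.5,0,-0.5,0,-0.9,0,0, 0.5,0,-0.5,0,-0.9,0,0, 0.5,0,-0.5,0,-0.9,0,0, 0.5,0,-0.5,0,-0.9,0,0, 0.5,0,-0.3,0,-0.9,0,0, 0.5,0,0,0,-0.9,0,0]' 40
python3 -m creep '[0,0,0,0,-0.9,0,0, 0,0,0,0,-0.9,0,0, 0,0,0,0,-0.9,0,0, 0,0,0,0,-0.9,0,0, 0,0,0,0,0,0,0]' 40
python3 - <<'E'
from h import *
st();f=snap('wrist','w13')
hsv=cv2.cvtColor(f,cv2.COLOR_BGR2HSV);m=cv2.inRange(hsv,(20,90,70),(35,255,255))
cs,_=cv2.findContours(m,0,1)
for k in cs:
    if cv2.contourArea(k)>100:
        P=np.array([at('wrist',p[0],.020)[:2] for p in cv2.convexHull(k)]);r=cv2.minAreaRect((P*1000).astype(np.float32))
        print(cv2.boundingRect(k),np.round(r[0],1),np.round(r[1],1),round(r[2],1))
E
```

```text
clock: 27.37
ee_pos: [0.6136, -0.0229, 0.07]
tcp_rot: [-2.104, -0.005, 3.044]
wrist_force: [1.2, -0.4, -0.1]
opening: 0.0214
grip_force: 0.0
clock: 28.03
ee_pos: [0.6143, -0.0479, 0.1859]
tcp_rot: [-2.768, 0.005, 3.046]
wrist_force: [-0.2, 0.1, 0.5]
opening: 0.0215
grip_force: 0.0
clock: 28.45
ee_pos: [0.6131, -0.0493, 0.183]
tcp_rot: [3.141, 0.0, 3.043]
wrist_force: [1.1, -0.4, 0.3]
opening: 0.0425
grip_force: 0.0
t 28.45 p [ 0.6131 -0.0493  0.183 ] rpy [180.    0.  174.4] F [ 1.1 -0.4  0.3] op 0.0425 g 0.0 q [-0.28  0.3   1.53  0.    1.31 -1.75]
(254, 148, 23, 73) [610.9 -98.9] [18.5 66. ] 84.3
(0, 103, 75, 90) [ 561.8 -302.2] [72.3 81.8] 70.0
```

```bash
python3 - <<'E'
from h import *
f=cv2.imread('pics/w13.png');b=snap('scene','s13')
cv2.imwrite('pics/m13.png',np.hstack([cv2.resize(f[100:250,220:370],(400,400),interpolation=2),cv2.resize(b[170:250,205:300],(400,400),interpolation=2)]))
E
```

```text
(no output)
```

View pics/m13.png

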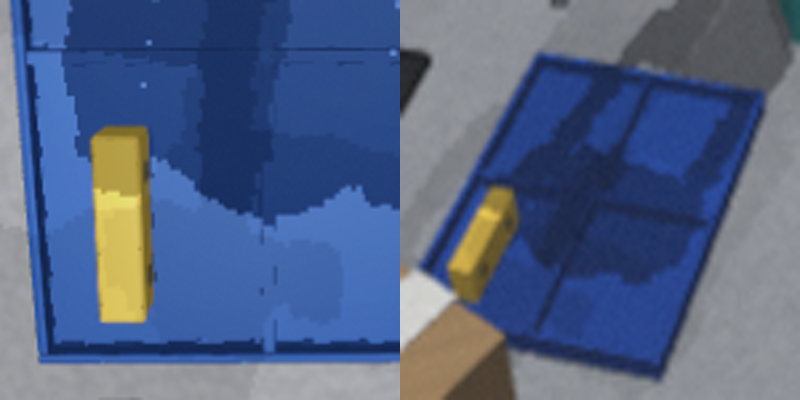

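The crop shows the pad still standing on edge at (120,225) in its left half, holed face to +y. The finger under it spoils the tipping. Instead I grip it by its ends, tilt 60° over free floor in the sorting tray and drop it flat there.

```bash
python3 -m creep '[-1,0,0,0,0,0,1, -1,0,0,0,0,0,1, -1,0,0,0,0,0,1, -1,0,0,0,0,0,1, -1,0,0,0,0,0,1, -1,0,0,0,0,0,1, -1,0,0,0,0,0,1, -1,0,0,0,0,0,1]' 40 >/dev/null
python3 -m creep '[-1,0,0,0,0,0,1, -1,0,0,0,0,0,1, -1,0,0,0,0,0,1, -1,0,0,0,0,0,1, -1,0,0,0,0,0,1, -1,0,0,0,0,0,1, -1,0,0,0,0,0,1, -1,0,0,0,0,0,0]' 40 
python3 - <<'E'
from h import *
st();go([.6095,-.0985,.0165],84)
E
```

```text
clock: 29.88
ee_pos: [0.6127, -0.0445, 0.1813]
tcp_rot: [-3.139, 0.002, 1.476]
wrist_force: [-0.0, 0.1, 0.5]
opening: 0.0855
grip_force: 0.0
t 29.88 p [ 0.6127 -0.0445  0.1813] rpy [-1.799e+02  1.000e-01  8.460e+01] F [-0.   0.1  0.5] op 0.0855 g 0.0 q [-0.27  0.3   1.53 -0.    1.31 -0.17]
shift(now) [-1.34  0.06  4.12] shift(after turn) [-1.35  0.06  4.12] turn [-0.02  0.02  0.1 ]
```

```bash
python3 -m creep '[-1,-0.67,0.06,0.3,0,0,0.1, -1,-0.67,0,0.6,0,0,0, -1,0,0,0.8,0,0,0, -1,0,0,0.8,0,0,0, -1,0,0,0.8,0,0,0, -1,0,0,0.6,0,0,0, -1,0,0,0.35,0,0,0, -1,0,0,0,0,0,0]' 40
python3 -m creep '[1,0,0,0,0,0,0, 1,0,0,0,0,0,0, 1,0,0,0,0,0,0, 1,0,0,0,0,0,0, 1,0,0,-0.3,0,0,0, 1,0,0,-0.8,0,0,0, 1,0,0,-0.9,0,0,0, 1,0,0,0,0,0,0]' 40
python3 - <<'E'
from h import *
st();go([.545,-.25,.085],90)
E
```

```text
clock: 30.55
ee_pos: [0.6067, -0.0977, 0.0077]
tcp_rot: [-3.133, -0.001, 1.469]
wrist_force: [-0.1, 0.8, 0.1]
opening: 0.0852
grip_force: 0.0
clock: 31.22
ee_pos: [0.6149, -0.1014, 0.101]
tcp_rot: [3.129, 0.004, 1.466]
wrist_force: [1.3, -0.4, 0.9]
opening: 0.0629
grip_force: 44.0
t 31.22 p [ 0.6149 -0.1014  0.101 ] rpy [179.3   0.2  84. ] F [ 1.3 -0.4  0.9] op 0.0629 g 44.0 q [-0.36  0.4   1.58 -0.    1.16 -0.25]
shift(now) [-3.88 -1.36  0.4 ] shift(after turn) [-3.72 -1.75  0.4 ] turn [ 0.11  0.04 -1.  ]
```

```bash
python3 -m creep '[1,-0.8,-0.27,0,0,0,0, 1,-0.8,-0.27,0,0,0,0, 1,-0.8,-0.27,0,0,0,0, 1,-0.8,-0.27,0,0,0,0, 1,-0.7,-0.27,0.2,0,0,-0.5, 1,0,0,0.2,0,-0.7,-0.5, 1,0,0,0,0,-0.9,0, 1,0,0,0,0,-0.9,0]' 40 >/dev/null
python3 -m creep '[1,0,0,0,0,-0.9,0, 1,0,0,0,0,-0.9,0, 1,0,0,0,0,-0.9,0, 1,0,0,0,0,-0.9,0, 1,0,0,0,0,-0.9,0, 1,0,0,0,0,-0.9,0, 1,0,0,0,0,-0.9,0, 1,0,0,0,0,-0.9,0]' 40 >/dev/null
python3 -m creep '[1,0,0,0,0,-0.3,0, 1,0,0,0,0,0,0, 1,0,0,0,0,0,0]' 40
python3 - <<'E'
from h import *
st();s=observe();M=R.from_euler('xyz',s['tcp_rot']).as_matrix();print((M.T@(np.array([0,0,.018-s['ee_pos'][2]]))/.04).round(2))
E
```

```text
clock: 32.8
ee_pos: [0.5417, -0.2469, 0.0779]
tcp_rot: [-3.131, 1.042, 1.577]
wrist_force: [0.6, -0.7, 0.4]
opening: 0.062
grip_force: 44.0
t 32.8 p [ 0.5417 -0.2469  0.0779] rpy [-179.4   59.7   90.3] F [ 0.6 -0.7  0.4] op 0.062 g 44.0 q [-0.19  0.53  1.82 -1.29  1.08  0.65]
[1.29 0.01 0.76]
```

```bash
python3 -m creep '[1,0,0,0,0,0.9,0, 1,0.3,0,0.22,0,0,0, 1,0.4,0,0.28,0,0,0, 1,0.3,0,0.22,0,0,0, 1,0.2,0,0.14,0,0,0, 1,0,0,0,0,0,0, 1,0,0,0,0,0,0]' 40
python3 - <<'E'
from h import *
st()
E
```

```text
clock: 33.38
ee_pos: [0.5409, -0.2474, 0.0189]
tcp_rot: [-3.132, 0.948, 1.574]
wrist_force: [0.6, -0.5, -0.1]
opening: 0.0621
grip_force: 44.0
t 33.38 p [ 0.5409 -0.2474  0.0189] rpy [-179.4   54.3   90.2] F [ 0.6 -0.5 -0.1] op 0.0621 g 44.0 q [-0.22  0.6   1.81 -1.25  0.99  0.67]
```

Release, rise and look.

```bash
python3 -m creep '[-1,0,0,0,0,0,0, -1,0,0,0,0,0,0, -1,0,0,0,0,0,0, -1,0,0,0,0,0,0, -1,-0.4,0,-0.28,0,0,0, -1,-0.8,0,-0.5,0,0,0, -1,-0.8,0,-0.5,0,0.9,0, -1,-0.8,0,-0.5,0,1,0]' 40 
python3 -m creep '[-1,0,0,-0.4,0,1,0, -1,0,0,-0.4,0,1,0, -1,0,0,-0.4,0,1,0, -1,0,0,0,0,1,0, -1,0,0,0,0,1,0, -1,0,0,0,0,1,0, -1,0,0,0,0,1,0, -1,0,0,0,0,0,0]' 40 
python3 - <<'E'
from h import *
st();go([.50,-.29,.25],180)
E
```

```text
clock: 34.05
ee_pos: [0.541, -0.2557, 0.1452]
tcp_rot: [-3.129, 0.759, 1.578]
wrist_force: [0.3, -0.5, 0.3]
opening: 0.0854
grip_force: 0.0
clock: 34.72
ee_pos: [0.5415, -0.2315, 0.1836]
tcp_rot: [-3.136, 0.03, 1.561]
wrist_force: [0.1, -1.1, -0.0]
opening: 0.0856
grip_force: 0.0
t 34.72 p [ 0.5415 -0.2315  0.1836] rpy [-179.7    1.7   89.4] F [ 0.1 -1.1 -0. ] op 0.0856 g 0.0 q [-0.59  0.23  1.61 -0.03  1.29 -0.58]
shift(now) [-1.52 -1.03 -1.61] shift(after turn) [ 1.04 -1.46 -1.66] turn [ -0.27   0.18 -15.09]
```

```bash
python3 -m creep '[-1,-0.5,-0.3,-0.5,0,0.28,-1, -1,0,0,-0.5,0,0,-1, -1,0,0,-0.5,0,0,-1, -1,0,0,0,0,0,-1, -1,0,0,0,0,0,-1, -1,0,0,0,0,0,-1, -1,0,0,0,0,0,-1, -1,0,0,0,0,0,-1]' 40 >/dev/null
python3 -m creep '[-1,0,0,0,0,0,-1, -1,0,0,0,0,0,-1, -1,0,0,0,0,0,-1, -1,0,0,0,0,0,-1, -1,0,0,0,0,0,-1, -1,0,0,0,0,0,-1, -1,0,0,0,0,0,-1, -1,0,0,0,0,0,0]' 40 >/dev/null
cat >> h.py <<'E'
def pads(n,z=.020):
    f=snap('wrist',n);g=cv2.cvtColor(f,cv2.COLOR_BGR2HSV);m=cv2.inRange(g,(20,90,60),(35,255,255))
    cs,_=cv2.findContours(m,0,1)
    for k in cs:
        if cv2.contourArea(k)>100:
            P=np.array([at('wrist',p[0],z)[:2] for p in cv2.convexHull(k)]);r=cv2.minAreaRect((P*1000).astype(np.float32))
            print(cv2.boundingRect(k),'c',np.round(r[0],1),np.round(r[1],1),round(r[2],1))
    return f
E
python3 - <<'E'
from h import *
st();f=pads('w14')
g=cv2.cvtColor(f,cv2.COLOR_BGR2HSV);m=cv2.inRange(g,(20,90,60),(35,255,255))
ys,xs=np.where(m);
for y in range(ys.min()-2,ys.max()+3,4): print(y,' '.join('%3d'%v for v in f[y,xs.min()-3:xs.max()+4:3,2]))
E
```

```text
t 36.05 p [ 0.5297 -0.2466  0.2428] rpy [-179.8   -0.6  179.8] F [0.1 0.4 0.5] op 0.0857 g 0.0 q [-0.64  0.18  1.55 -0.01  1.42 -2.2 ]
(237, 156, 53, 73) c [ 554.7 -310.7] [54.8 80.4] 87.8
(320, 148, 24, 61) c [ 539.1 -237.6] [24.3 65.1] 89.5
146  71  71  73  73  73  75  82  83  41  42  41  41  42  51  41  42  44  43  44  44  44  43  42  39  39  39  39  39  38  36  29  29  28  28  28  28  28  32
150  69  71  72  71  70  78  77  78  74  41  44  62  87  81  52  41  41  42  43  42  42  41  38  37  38  39  39  39  38 117 135 136 128 128 128 129 107  27
154  69  70  71  41  33  34  34  34  33  34  37  85  88  87  88  88  88  89  89  91  88  85  75  37  36  37  37  38  38 155 170 170 170 171 143 143 130  27
158  68  70 145 152 152 151 149 147 144 126  34  85  86  87  88  88  88  89  88  88  84  85  85  78  36  37  36  38  38 154 169 170 170 157 142 142 129  27
162  68 116 226 232 232 232 232 232 227 126  34  85  86  87  88  87  88  88  87  82  84  84  85  86  86  78  51  37  36 154 169 170 163 142 143 142 128  26
166  68  88 232 232 232 232 232 232 232 126  26  77  77  86  87  87  86  88  
[... 1874 characters left out ...]
  70  70  70  70  72  71  70  72  79  76  74  73  74  73  74  74  74  74  73
218  59  59  82 161 212 215 160 165 216 214 176 221 224 182 104 163 225 216  88  68  69  69  70  69  69  77  78  77  78  77  73  72  71  73  72  72  72  72
222  58  58  59 132 222 222 223 224 224 224 176 220 223 224 224 225 225 222  94  67  68  70  69  69  69  76  77  76  77  76  77  76  72  70  71  71  71  70
226  57  59  58 107 216 219 219 222 223 224 177 211 219 220 220 223 224 221  64  65  66  66  66  67  69  73  73  73  74  74  74  74  75  73  71  69  69  70
230  56  57  56  59  58  59  59  60  60  61  61  61  62  63  63  63  62  62  64  64  64  64  64  65  67  72  71  71  72  72  71  71  72  72  72  72  67  68
```

The pad now lies flat (24 x 65 mm). I grip it crosswise.

```bash
python3 - <<'E'
from h import *
go([.539,-.238,.0085],180)
E
python3 -m creep '[0.15,-0.2,0.22,0.8,0,0.1,0, 0.15,0,0,0.9,0,0,0, 0.15,0,0,0.9,0,0,0, 0.15,0,0,0.9,0,0,0, 0.15,0,0,0.9,0,0,0, 0.15,0,0,0.7,0,0,0, 0.15,0,0,0,0,0,0, 0.15,0,0,0,0,0,0]' 40
python3 - <<'E'
from h import *
go([.539,-.238,.0085],180)
E
```

```text
shift(now) [-0.29  0.24  5.86] shift(after turn) [-0.23  0.22  5.86] turn [-0.03 -0.1  -0.07]
clock: 36.77
ee_pos: [0.5332, -0.2378, 0.0379]
tcp_rot: [-3.141, -0.023, 3.134]
wrist_force: [1.1, 0.8, 1.4]
opening: 0.0366
grip_force: 0.0
shift(now) [-0.16 -0.    0.73] shift(after turn) [-0.15 -0.    0.74] turn [-0.   -0.22 -0.07]
```

```bash
python3 -m creep '[0.15,-0.16,0,0.4,0,-0.22,-0.07, 0.15,0,0,0.33,0,0,0, 0.15,0,0,0,0,0,0, 1,0,0,0,0,0,0, 1,0,0,0,0,0,0, 1,0,0,0,0,0,0, 1,0,0,0,0,0,0]' 40
python3 -m creep '[1,0,0,-0.4,0,0,0, 1,0,0,-0.9,0,0,0, 1,0,0,-0.9,0,0,0, 1,0,0,0,0,0,0]' 40
python3 - <<'E'
from h import *
p=pocket(1,-1); st();go([p[0],p[1],.095],174.6)
E
```

```text
clock: 37.35
ee_pos: [0.5411, -0.2395, 0.0108]
tcp_rot: [-3.139, 0.005, -3.14]
wrist_force: [-0.8, -0.7, 3.0]
opening: 0.0227
grip_force: 42.1
clock: 37.68
ee_pos: [0.5447, -0.242, 0.1063]
tcp_rot: [-3.131, 0.015, -3.14]
wrist_force: [0.6, -1.9, 0.9]
opening: 0.0226
grip_force: 41.7
t 37.68 p [ 0.5447 -0.242   0.1063] rpy [-179.4    0.9 -179.9] F [ 0.6 -1.9  0.9] op 0.0226 g 41.7 q [-0.62  0.32  1.66  0.    1.14 -2.19]
shift(now) [-1.64  3.81  0.27] shift(after turn) [-1.27  3.95  0.28] turn [-0.09  0.15  0.91]
```

```bash
python3 -m creep '[1,-0.4,0.6,0,0,0,0, 1,-0.4,0.8,0,0,0,0, 1,-0.4,0.8,0,0,0,0, 1,-0.44,0.8,0,0,0,0, 1,0,0.8,0,0,0,0, 1,0,0,0,-0.09,0.15,0.5, 1,0,0,0,0,0,0.41, 1,0,0,0,0,0,0]' 40
python3 - <<'E'
from h import *
p=pocket(1,-1); st();go([p[0],p[1],.0105],174.6)
E
```

```text
clock: 38.35
ee_pos: [0.6059, -0.0861, 0.0979]
tcp_rot: [3.135, -0.012, 3.048]
wrist_force: [-0.2, -0.7, 0.7]
opening: 0.0225
grip_force: 41.7
t 38.35 p [ 0.6059 -0.0861  0.0979] rpy [179.6  -0.7 174.6] F [-0.2 -0.7  0.7] op 0.0225 g 41.7 q [-0.34  0.39  1.59  0.    1.17 -1.82]
shift(now) [-0.14 -0.09  2.18] shift(after turn) [-0.11 -0.07  2.19] turn [ 0.06 -0.12  0.  ]
```

```bash
python3 -m creep '[1,-0.12,-0.08,0.5,0.03,-0.06,0, 1,0,0,0.6,0,0,0, 1,0,0,0.5,0,0,0, 1,0,0,0.4,0,0,0, 1,0,0,0.12,0,0,0, 1,0,0,0,0,0,0, 1,0,0,0,0,0,0]' 40
python3 - <<'E'
from h import *
st()
E
```

```text
clock: 38.93
ee_pos: [0.6097, -0.0904, 0.0133]
tcp_rot: [3.138, -0.006, 3.048]
wrist_force: [0.0, -0.1, 0.2]
opening: 0.0229
grip_force: 41.7
t 38.93 p [ 0.6097 -0.0904  0.0133] rpy [179.8  -0.3 174.6] F [ 0.  -0.1  0.2] op 0.0229 g 41.7 q [-0.34  0.52  1.61  0.    1.02 -1.82]
```

```bash
python3 -m creep '[1,0,0,0.07,0,0,0, 1,0,0,0,0,0,0, 0.15,0,0,0,0,0,0, 0.15,0,0,0,0,0,0, 0.15,0,0,-0.4,0,0,0, 0.15,0,0,-1,0,0,0, 0.15,0,0,-1,0,0,0, 0.15,0,0,-1,0,0,0]' 40
python3 - <<'E'
from h import *
st();f=pads('w15');go([.53,-.30,.18],179)
E
```

```text
clock: 39.6
ee_pos: [0.6094, -0.0902, 0.147]
tcp_rot: [3.137, -0.008, 3.048]
wrist_force: [0.6, -0.1, 0.5]
opening: 0.0362
grip_force: 0.0
t 39.6 p [ 0.6094 -0.0902  0.147 ] rpy [179.8  -0.5 174.6] F [ 0.6 -0.1  0.5] op 0.0362 g 0.0 q [-0.34  0.34  1.55  0.    1.26 -1.82]
(306, 153, 31, 79) c [619.6 -93.2] [24.2 66.7] 84.9
(0, 102, 92, 102) c [ 563.9 -322.2] [77.6 84.4] 86.4
shift(now) [ 1.62 -5.38 -0.57] shift(after turn) [ 2.03 -5.24 -0.56] turn [-0.    0.07 -0.73]
```

```bash
python3 -m creep '[0.1,0.25,-0.8,-0.2,0,0.03,-0.4, 0.1,0.25,-0.9,-0.2,0,0,-0.33, 0.1,0.3,-0.9,-0.2,0,0,0, 0.1,0.3,-0.9,0,0,0,0, 0.1,0.3,-0.9,0,0,0,0, 0.1,0.3,-0.8,0,0,0,0, 0.1,0,0,0,0,0,0, 0.1,0,0,0,0,0,0]' 40
python3 - <<'E'
from h import *
st();f=pads('w16',.036)
g=cv2.cvtColor(f,cv2.COLOR_BGR2HSV);m=cv2.inRange(g,(20,90,60),(35,255,255));m[:,460:]=0
ys,xs=np.where(m);print(xs.min(),ys.min())
for y in range(ys.min()-2,ys.max()+3,5): print(y,' '.join('%3d'%v for v in f[y,xs.min()-3:xs.max()+4:3,2]))
E
```

```text
clock: 40.32
ee_pos: [0.5343, -0.2976, 0.1694]
tcp_rot: [3.137, -0.01, 3.121]
wrist_force: [1.1, 1.3, 0.3]
opening: 0.0383
grip_force: 0.0
t 40.32 p [ 0.5343 -0.2976  0.1694] rpy [179.7  -0.5 178.8] F [1.1 1.3 0.3] op 0.0383 g 0.0 q [-0.7   0.31  1.54 -0.    1.3  -2.25]
(517, 225, 46, 66) c [ 599.1 -106.4] [30.2 62.6] 84.8
(276, 165, 62, 88) c [ 550.3 -308.4] [48.8 75. ] 88.6
276 165
163  47  46  43  40  40  40  38  39  40  32  32  43  43  42  43  44  44  44  30  31  33  31  31
168  47  57 161 159 159 159 159 158 157 158 157 124  42  43  42  43  43  44  43  35  34  31  32
173  89 117 184 183 184 185 184 184 185 185 185 136  43  44  43  42  42  42  43  44  42  42  42
178  80 118 248 183 183 184 184 184 184 185 185 140  40  41  42  41  42  42  44  43  43  40  32
183  79  92 234 235 164 176 184 184 184 184 185 150 100 159 158 156 155 155 153 153 152 124  32
188  79  88 232 234 234 218 157 157 157 184 184 159 119 183 183 184 184 184 184 184 171 136  31
193  78  81 229 233 234 234 235 193 157 156 168 160 125 164 157 157 157 168 157 157 157 131  30
198  75  76 226 233 233 234 234 234 235 2
[... 410 characters left out ...]
 233 233 233 232 231  94  75
223  75  76 218 230 230 231 231 231 232 232 232 182 176 232 232 232 232 232 232 231 230  87  73
228  72  74 220 233 229 230 230 230 231 231 232 183 176 232 232 232 231 231 231 247 240  85  80
233  71  71 218 238 238 233 229 230 230 230 231 185 181 231 231 231 217 227 237 246 243  77  77
238  69  69 205 237 238 238 238 229 229 230 231 190 182 230 230 121 110 109 246 246 234  73  74
243  68  68  68 229 238 238 238 230 239 239 240 167 203 229 229 229 245 245 245 245 232  72  72
248  67  67  66 228 238 238 238 238 238 238 239 162 209 238 238 247 244 244 244 244 238  73  71
253  28  28  60  67  66  67  67  67  68  68  68  68  68  75  74  74  75  75  75  75  73  71  71
```

```bash
python3 - <<'E'
from h import *
line('wrist',(292,170),(292,240),.036);print(at('wrist',(278,205),.036)-at('wrist',(306,205),.036))
line('wrist',(322,187),(322,250),.020)
line('wrist',(295,187),(295,250),.020)
go([.546,-.3185,.06],179)
E
```

```text
mid [ 0.5465 -0.3204  0.036 ] len 0.0599 yaw -2.4
[-0.0005 -0.0229  0.    ]
mid [ 0.5642 -0.2962  0.02  ] len 0.0583 yaw -1.1
mid [ 0.5636 -0.3198  0.02  ] len 0.0583 yaw -2.4
shift(now) [-0.31 -0.57  2.73] shift(after turn) [-0.29 -0.55  2.73] turn [ 0.05 -0.09 -0.01]
```

```bash
python3 -m creep '[0.1,-0.3,-0.57,0.6,0.05,-0.09,0.1, 0.1,0,0,0.8,0,0,0, 0.1,0,0,0.8,0,0,0, 0.1,0,0,0.8,0,0,0, 0.1,0,0,0.5,0,0,0, 0.1,0,0,0,0,0,0, 0.1,0,0,0,0,0,0]' 40
python3 - <<'E'
from h import *
st();go([.546,-.3195,.0225],178)
E
```

```text
clock: 40.95
ee_pos: [0.5463, -0.3171, 0.0285]
tcp_rot: [3.14, -0.002, 3.115]
wrist_force: [1.1, -0.8, 0.4]
opening: 0.0384
grip_force: 0.0
t 40.95 p [ 0.5463 -0.3171  0.0285] rpy [ 1.799e+02 -1.000e-01  1.785e+02] F [ 1.1 -0.8  0.4] op 0.0384 g 0.0 q [-0.72  0.52  1.56 -0.    1.06 -2.26]
shift(now) [ 0.01 -0.06  0.15] shift(after turn) [ 0.01 -0.06  0.15] turn [ 0.01 -0.02  0.08]
```

```bash
python3 -m creep '[0.1,0,-0.06,0.13,0,0,0, 1,0,0,0,0,0,0, 1,0,0,0,0,0,0, 1,0,0,0,0,0,0, 1,0,0,0,0,0,0, 1,0,0,-0.5,0,0,0, 1,0,0,-1,0,0,0, 1,0,0,-1,0,0,0]' 40
python3 - <<'E'
from h import *
p=pocket(1,1); st();go([p[0],p[1],.11],174.6)
E
```

```text
clock: 41.62
ee_pos: [0.5449, -0.3201, 0.1234]
tcp_rot: [3.139, -0.004, 3.114]
wrist_force: [1.4, -1.9, 0.0]
opening: 0.0228
grip_force: 39.4
t 41.62 p [ 0.5449 -0.3201  0.1234] rpy [179.9  -0.2 178.4] F [ 1.4 -1.9  0. ] op 0.0228 g 39.4 q [-0.72  0.4   1.52 -0.    1.22 -2.26]
shift(now) [-1.61  7.83  0.35] shift(after turn) [-1.08  7.92  0.34] turn [ 0.02 -0.04  0.63]
```

```bash
python3 -m creep '[1,-0.2,0.8,0,0,0,0.3, 1,-0.18,0.9,0,0,0,0.33, 1,-0.15,0.95,0,0,0,0, 1,-0.15,0.95,0,0,0,0, 1,-0.15,0.95,0,0,0,0, 1,-0.15,0.95,0,0,0,0, 1,-0.15,0.95,0,0,0,0, 1,-0.15,0.95,0,0,0,0]' 40 >/dev/null
python3 -m creep '[1,0,0.4,0,0,0,0, 1,0,0,0,0,0,0, 1,0,0,0,0,0,0]' 40
python3 - <<'E'
from h import *
p=pocket(1,1); st();go([p[0],p[1],.0075],174.6)
E
```

```text
clock: 42.53
ee_pos: [0.6232, -0.0139, 0.1239]
tcp_rot: [-3.14, -0.0, 3.05]
wrist_force: [-0.3, -0.8, -0.7]
opening: 0.0228
grip_force: 39.4
t 42.53 p [ 0.6232 -0.0139  0.1239] rpy [-179.9   -0.   174.7] F [-0.3 -0.8 -0.7] op 0.0228 g 39.4 q [-0.22  0.38  1.55 -0.    1.21 -1.69]
shift(now) [0.14 0.12 2.91] shift(after turn) [0.15 0.12 2.91] turn [-0.01 -0.    0.02]
```

```bash
python3 -m creep '[1,0.14,0.12,0.6,0,0,0, 1,0,0,0.7,0,0,0, 1,0,0,0.7,0,0,0, 1,0,0,0.5,0,0,0, 1,0,0,0.3,0,0,0, 1,0,0,0.06,0,0,0, 1,0,0,0,0,0,0, 1,0,0,0,0,0,0]' 40
python3 -m creep '[1,0,0,0.03,0,0,0, 1,0,0,0,0,0,0]' 40
```

```text
clock: 43.2
ee_pos: [0.6187, -0.0105, 0.0102]
tcp_rot: [-3.14, 0.001, 3.046]
wrist_force: [0.0, -1.0, -0.7]
opening: 0.0225
grip_force: 41.9
clock: 43.37
ee_pos: [0.6186, -0.0099, 0.0089]
tcp_rot: [-3.14, 0.001, 3.047]
wrist_force: [-0.1, 0.2, 0.1]
opening: 0.0231
grip_force: 41.9
```

```bash
python3 -m creep '[1,0,0,0.04,0,0,0, 1,0,0,0,0,0,0, 0.15,0,0,0,0,0,0, 0.15,0,0,0,0,0,0, 0.15,0,0,-0.4,0,0,0, 0.15,0,0,-1,0,0,0, 0.15,0,0,-1,0,0,0, 0.15,0,0,-1,0,0,0]' 40
python3 - <<'E'
from h import *
st();f=pads('w17');go([.53,-.30,.18],90)
E
```

```text
clock: 44.03
ee_pos: [0.6176, -0.0091, 0.1438]
tcp_rot: [-3.141, -0.001, 3.048]
wrist_force: [0.7, 0.5, 0.4]
opening: 0.0364
grip_force: 0.0
t 44.03 p [ 0.6176 -0.0091  0.1438] rpy [-1.800e+02 -1.000e-01  1.746e+02] F [0.7 0.5 0.4] op 0.0364 g 0.0 q [-0.21  0.34  1.55 -0.    1.24 -1.69]
(202, 152, 39, 80) c [620.  -92.6] [27.4 67.2] 84.6
(307, 150, 30, 80) c [625.9 -11.4] [23.8 66.8] 85.4
(0, 141, 39, 79) c [ 593.  -271.7] [37.8 67.8] 85.0
shift(now) [ 1.63 -7.44 -0.65] shift(after turn) [-7.25 -2.33 -0.64] turn [ 0.08  0.13 14.11]
```

Two pads are down. For the two touching pads, I grip the +y one by its ends and set it aside first.

```bash
python3 -m creep '[-1,0.2,-0.93,-0.1,0,0,1, -1,0,0,-0.2,0,0,1, -1,0,0,-0.2,0,0,1, -1,0,0,-0.2,0,0,1, -1,0,0,0,0,0,1, -1,0,0,0,0,0,1, -1,0,0,0,0,0,1, -1,0,0,0,0,0,1]' 40 >/dev/null
python3 -m creep '[-1,-0.9,0,0,0,0,1, -1,-0.9,0,0,0,0,1, -1,-0.9,0,0,0,0,1, -1,-0.9,0,0,0,0,1, -1,-0.5,0,0,0,0,1, -1,0,0,0,0,0,1, -1,0,0,0,0,0,0.1, -1,0,0,0,0,0,0]' 40 >/dev/null
python3 - <<'E'
from h import *
st();go([.564,-.295,.06],91)
E
```

```text
t 45.42 p [ 0.6773 -0.1916  0.1704] rpy [-180.     0.    90.1] F [-0.2  0.8 -0.3] op 0.0857 g 0.0 q [-0.45  0.53  1.25 -0.    1.36 -0.45]
shift(now) [-2.58 -2.84  2.76] shift(after turn) [-2.54 -2.88  2.76] turn [-0.    0.   -0.14]
```

```bash
python3 -m creep '[-1,0,-0.95,0,0,0,0, -1,-0.5,-0.95,0,0,0,0, -1,-0.9,-0.94,0,0,0,0, -1,-0.9,0,0.3,0,0,0, -1,-0.28,0,0.5,0,0,-0.14, -1,0,0,0.5,0,0,0, -1,0,0,0,0,0,0, -1,0,0,0,0,0,0]' 40
python3 - <<'E'
from h import *
st();f=pads('w18')
g=cv2.cvtColor(f,cv2.COLOR_BGR2HSV);m=cv2.inRange(g,(20,90,60),(35,255,255));m[:,500:]=0
ys,xs=np.where(m);print(xs.min(),ys.min())
for y in range(ys.min()-2,ys.max()+3,4): print(y,' '.join('%3d'%v for v in f[y,xs.min()-3:xs.max()+4:5,2]))
go([.564,-.295,.003],91)
E
```

```text
clock: 46.08
ee_pos: [0.5718, -0.2857, 0.1179]
tcp_rot: [-3.139, -0.001, 1.588]
wrist_force: [0.4, -0.1, 0.2]
opening: 0.0855
grip_force: 0.0
t 46.08 p [ 0.5718 -0.2857  0.1179] rpy [-1.799e+02 -1.000e-01  9.100e+01] F [ 0.4 -0.1  0.2] op 0.0855 g 0.0 q [-0.65  0.42  1.5  -0.    1.22 -0.67]
(268, 225, 87, 41) c [ 565.1 -320.2] [29.5 64. ] 87.3
(295, 157, 93, 43) c [ 585.5 -268.2] [26.7 64.3] 86.6
268 157
155  45  47  46  47  47  47  45  37  37  38  38  37  50  48  50  49  47 104 105 105 103 104 101 103 100 100
159  46  46  47  47  46  47  37 155 155 155 155 154 132 106  83  67  47 104 104 104 104 103 102 102  99  98
163  45  46  46  47  47  37  49 174 174 173 172 172 171 167 162 159 166 162 163 162 158 158 138 106  98  97
167  44  45  44  38  38  38  53 174 175 175 175 175 174 174 174 175 202 202 200 255 254 249 242 228 205  96
171  36  43  37  38  38  37  72 175 174 174 174 174 174 174 174 174 174 200 200 255 255 255 255 255 255  95
175  36  37  37  37  36  36  86 183 174 154  71 154 173 174 173 174 174 190 201 255 255 255 255 255 254  94
179  37  37  37  36  36  37 110 201 201 101 
[... 1830 characters left out ...]
3 243 244 244 244 239 126 245 244 244  68  71  71  69  70  70  70  69
251  40 187 189 189  80 105 242 242 242 242 243 243 243 138 117 205 243 243  67  69  70  69  70  68  68  68
255  43 186 189 212 197 252 246 241 241 242 242 242 242 234 125 242 242 241  69  68  69  67  68  68  68  68
259  40 186 201 213 255 251 251 251 241 241 241 241 241 241 241 241 242 239  68  67  68  67  67  68  68  68
263  40  46  46  70  71  71  83 119 171 194 203 218 229 236 239 240 241 236  67  66  67  66  66  67  66  67
267  40  40  47  69  70  70  69  71  71  72  65  65  65  66  65  67  67  67  67  66  66  66  66  66  65  65
shift(now) [-0.21 -0.22  2.91] shift(after turn) [-0.21 -0.22  2.91] turn [0.   0.01 0.  ]
```

The +y pad has meanwhile been knocked aside to (0.5855,-0.268), so the two are now separate. I can grip it crosswise.

```bash
python3 -m creep '[0.1,0,0,0,0,0,-1, 0.1,0,0,0,0,0,-1, 0.1,0,0,0,0,0,-1, 0.1,0,0,0,0,0,-1, 0.1,0,0,0,0,0,-1, 0.1,0,0,0,0,0,-1, 0.1,0,0,0,0,0,-1, 0.1,0,0,0,0,0,-1]' 40 >/dev/null
python3 -m creep '[0.1,0,0,0,0,0,-1, 0.1,0,0,0,0,0,-1, 0.1,0,0,0,0,0,-1, 0.1,0,0,0,0,0,-1, 0.1,0,0,0,0,0,-1, 0.1,0,0,0,0,0,-1, 0.1,0,0,0,0,0,-0.3, 0.1,0,0,0,0,0,0]' 40 >/dev/null
python3 - <<'E'
from h import *
st();f=pads('w19');go([.5855,-.269,.0085],176.8)
E
```

```text
t 47.47 p [ 0.5739 -0.2869  0.1213] rpy [-179.8    0.2  176.8] F [ 0.2 -0.7 -0.1] op 0.0384 g 0.0 q [-0.65  0.42  1.5  -0.    1.22 -2.17]
(546, 189, 57, 81) c [607.5 -98. ] [32.9 65. ] 84.7
(331, 166, 35, 87) c [ 581.6 -269.2] [24.3 65.9] 87.2
(254, 143, 39, 88) c [ 561.7 -321.4] [25.4 64.3] 87.3
shift(now) [-0.26  0.47  2.81] shift(after turn) [-0.27  0.47  2.81] turn [-0.02  0.02 -0.01]
```

```bash
python3 -m creep '[0.1,-0.22,0.47,0.4,0,0,0, 0.1,0,0,0.7,0,0,0, 0.1,0,0,0.7,0,0,0, 0.1,0,0,0.5,0,0,0, 0.1,0,0,0.4,0,0,0, 0.1,0,0,0.08,0,0,0, 0.1,0,0,0,0,0,0, 0.1,0,0,0,0,0,0]' 40
python3 -m creep '[1,0,0,0,0,0,0, 1,0,0,0,0,0,0, 1,0,0,0,0,0,0, 1,0,0,0,0,0,0, 1,0,0,-0.5,0,0,0, 1,0,0,-1,0,0,0, 1,0,0,-1,0,0,0, 1,0,0,0,0,0,0]' 40
python3 - <<'E'
from h import *
p=pocket(-1,1); st();go([p[0],p[1],.11],174.6)
E
```

```text
clock: 48.18
ee_pos: [0.5835, -0.2695, 0.0094]
tcp_rot: [-3.139, 0.002, 3.083]
wrist_force: [0.4, 0.1, 1.0]
opening: 0.0382
grip_force: 0.0
clock: 48.85
ee_pos: [0.5874, -0.2724, 0.1181]
tcp_rot: [-3.132, 0.014, 3.083]
wrist_force: [1.0, -1.8, 1.8]
opening: 0.0228
grip_force: 39.7
t 48.85 p [ 0.5874 -0.2724  0.1181] rpy [-179.4    0.8  176.7] F [ 1.  -1.8  1.8] op 0.0228 g 39.7 q [-0.62  0.43  1.5  -0.    1.2  -2.13]
shift(now) [2.27 6.72 0.11] shift(after turn) [2.51 6.63 0.2 ] turn [-0.09  0.13  0.34]
```

```bash
python3 -m creep '[1,0.3,0.8,0,0,0,0, 1,0.3,0.9,0,0,0,0, 1,0.3,0.9,0,0,0,0, 1,0.3,0.9,0,0,0,0, 1,0.3,0.9,0,0,0,0, 1,0.3,0.9,0,0,0,0, 1,0.3,0.9,0,0,0,0, 1,0.17,0.52,0,-0.09,0.13,0.34]' 40 >/dev/null
python3 -m creep '[1,0,0,0,0,0,0, 1,0,0,0,0,0,0]' 40
python3 - <<'E'
from h import *
p=pocket(-1,1); st();go([p[0],p[1],.0095],174.6)
E
```

```text
clock: 49.68
ee_pos: [0.5075, 0.0052, 0.1079]
tcp_rot: [3.134, -0.013, 3.05]
wrist_force: [0.9, -0.7, -1.2]
opening: 0.0224
grip_force: 39.7
t 49.68 p [0.5075 0.0052 0.1079] rpy [179.6  -0.7 174.8] F [ 0.9 -0.7 -1.2] op 0.0224 g 39.7 q [-0.23  0.13  1.89  0.01  1.14 -1.71]
shift(now) [-0.16 -0.11  2.46] shift(after turn) [-0.13 -0.09  2.46] turn [ 0.07 -0.12  0.03]
```

```bash
python3 -m creep '[1,-0.14,-0.1,0.6,0.05,-0.1,0, 1,0,0,0.6,0,0,0, 1,0,0,0.5,0,0,0, 1,0,0,0.4,0,0,0, 1,0,0,0.3,0,0,0, 1,0,0,0.05,0,0,0, 1,0,0,0,0,0,0, 1,0,0,0,0,0,0]' 40
python3 -m creep '[1,0,0,0.02,0,0,0, 1,0,0,0,0,0,0]' 40
```

```text
clock: 50.35
ee_pos: [0.5129, -0.0005, 0.0098]
tcp_rot: [3.139, -0.002, 3.047]
wrist_force: [-0.4, -0.7, -0.7]
opening: 0.0225
grip_force: 41.8
clock: 50.52
ee_pos: [0.5128, -0.0, 0.009]
tcp_rot: [3.139, -0.002, 3.047]
wrist_force: [0.5, -1.0, -0.5]
opening: 0.0228
grip_force: 41.9
```

```bash
python3 -m creep '[1,0,0,0.03,0,0,0, 1,0,0,0,0,0,0, 0.15,0,0,0,0,0,0, 0.15,0,0,0,0,0,0, 0.15,0,0,-0.4,0,0,0, 0.15,0,0,-1,0,0,0, 0.15,0,0,-1,0,0,0, 0.15,0,0,-1,0,0,0]' 40
python3 - <<'E'
from h import *
st();f=pads('w20');go([.562,-.3212,.13],177.3)
E
```

```text
clock: 51.18
ee_pos: [0.5117, 0.0003, 0.1445]
tcp_rot: [3.138, -0.005, 3.048]
wrist_force: [0.2, 0.2, 0.6]
opening: 0.0366
grip_force: 0.0
t 51.18 p [5.117e-01 3.000e-04 1.445e-01] rpy [179.8  -0.3 174.6] F [0.2 0.2 0.6] op 0.0366 g 0.0 q [-0.24  0.08  1.86  0.    1.21 -1.72]
(0, 277, 9, 32) c [ 591.9 -309.9] [ 8.1 35.7] 66.9
(215, 271, 28, 37) c [600.4 -96.8] [20.2 43. ] 60.5
(308, 270, 28, 69) c [626.6 -11.4] [24.1 72. ] 85.0
(306, 153, 31, 79) c [521.5  -1.8] [23.9 65.9] 84.8
shift(now) [-1.85 -7.87  0.61] shift(after turn) [-1.49 -7.95  0.6 ] turn [ 0.01  0.1  -0.44]
```

```bash
python3 -m creep '[0.1,-0.2,-0.9,0,0,0.05,-0.44, 0.1,-0.2,-0.95,0,0,0,0, 0.1,-0.2,-0.95,0,0,0,0, 0.1,-0.2,-0.95,0,0,0,0, 0.1,-0.2,-0.95,0,0,0,0, 0.1,-0.2,-0.95,0,0,0,0, 0.1,-0.2,-0.95,0,0,0,0, 0.1,-0.2,-0.95,0,0,0,0]' 40 >/dev/null
python3 -m creep '[0.1,0,-0.5,0,0,0,0, 0.1,0,0,0,0,0,0, 0.1,0,0,0,0,0,0]' 40 >/dev/null
python3 - <<'E'
from h import *
st();f=pads('w21');go([.562,-.3212,.009],177.3)
E
```

```text
t 52.15 p [ 0.5589 -0.3255  0.1411] rpy [179.8  -0.5 177.2] F [-0.3 -0.4 -0.6] op 0.0381 g 0.0 q [-0.71  0.42  1.46 -0.    1.27 -2.23]
(570, 201, 53, 74) c [607.3 -97.1] [34.4 65.7] 84.8
(310, 157, 32, 81) c [ 561.4 -321.3] [24.1 64.9] 88.1
shift(now) [-0.1   0.07  3.31] shift(after turn) [-0.07  0.08  3.31] turn [ 0.04 -0.09 -0.01]
```

```bash
python3 -m creep '[0.1,-0.06,0.1,0.5,0.03,-0.07,0, 0.1,0,0,0.8,0,0,0, 0.1,0,0,0.8,0,0,0, 0.1,0,0,0.6,0,0,0, 0.1,0,0,0.4,0,0,0, 0.1,0,0,0.17,0,0,0, 0.1,0,0,0,0,0,0, 1,0,0,0,0,0,0]' 40
python3 -m creep '[1,0,0,0,0,0,0, 1,0,0,0,0,0,0, 1,0,0,0,0,0,0, 1,0,0,-0.5,0,0,0, 1,0,0,-1,0,0,0, 1,0,0,-1,0,0,0, 1,0,0,0,0,0,0]' 40
python3 - <<'E'
from h import *
p=pocket(-1,-1); st();go([p[0],p[1],.11],174.6)
E
```

```text
clock: 52.87
ee_pos: [0.5622, -0.3202, 0.0119]
tcp_rot: [-3.141, -0.0, 3.095]
wrist_force: [0.9, 0.3, -0.9]
opening: 0.0274
grip_force: 0.0
clock: 53.45
ee_pos: [0.5666, -0.3249, 0.122]
tcp_rot: [-3.131, 0.013, 3.094]
wrist_force: [1.1, -1.7, 1.6]
opening: 0.0224
grip_force: 42.0
t 53.45 p [ 0.5666 -0.3249  0.122 ] rpy [-179.4    0.7  177.3] F [ 1.1 -1.7  1.6] op 0.0224 g 42.0 q [-0.71  0.44  1.47 -0.    1.21 -2.23]
shift(now) [1.84 6.06 0.21] shift(after turn) [2.12 5.96 0.3 ] turn [-0.1   0.12  0.44]
```

```bash
python3 -m creep '[1,0.3,0.8,0,0,0,0, 1,0.3,0.9,0,0,0,0, 1,0.3,0.9,0,0,0,0, 1,0.3,0.9,0,0,0,0, 1,0.3,0.9,0,0,0,0, 1,0.3,0.9,0,0,0,0, 1,0.04,0.7,0,0,0,0.44, 1,0,0,0,0,0,0]' 40 >/dev/null
python3 -m creep '[1,0,0,0,0,0,0, 1,0,0,0,0,0,0]' 40
python3 - <<'E'
from h import *
p=pocket(-1,-1); st();go([p[0],p[1],.0105],174.6)
E
```

```text
clock: 54.28
ee_pos: [0.5003, -0.0783, 0.1119]
tcp_rot: [-3.141, 0.001, 3.048]
wrist_force: [0.6, 0.2, 0.0]
opening: 0.0225
grip_force: 42.0
t 54.28 p [ 0.5003 -0.0783  0.1119] rpy [-180.     0.   174.7] F [0.6 0.2 0. ] op 0.0225 g 42.0 q [-0.39  0.11  1.9  -0.    1.13 -1.87]
shift(now) [-0.11 -0.02  2.54] shift(after turn) [-0.11 -0.02  2.53] turn [-0.01  0.01  0.01]
```

```bash
python3 -m creep '[1,-0.11,-0.02,0.6,0,0,0, 1,0,0,0.6,0,0,0, 1,0,0,0.6,0,0,0, 1,0,0,0.4,0,0,0, 1,0,0,0.3,0,0,0, 1,0,0,0.04,0,0,0, 1,0,0,0,0,0,0, 1,0,0,0,0,0,0]' 40
python3 -m creep '[1,0,0,0.03,0,0,0, 1,0,0,0,0,0,0, 0.15,0,0,0,0,0,0, 0.15,0,0,0,0,0,0, 0.15,0,0,-0.4,0,0,0, 0.15,0,0,-1,0,0,0, 0.15,0.4,0.5,-1,0,0,0, 0.15,0.4,0.5,-1,0,0,0]' 40
python3 -m creep '[0.15,0.4,0.5,-0.8,0,0,0, 0.15,0,0,0,0,0,0, 0.15,0,0,0,0,0,0]' 40
python3 - <<'E'
from h import *
st();f=pads('w22')
for c in('top','scene'): print(place_of('caddy',c) if snap(c,c+'22') is not None else 0)
f=cv2.imread('pics/top22.png')
for n,m,z in [('yel',cv2.inRange(cv2.cvtColor(f,cv2.COLOR_BGR2HSV),(20,90,60),(35,255,255)),.02),('blk',cv2.inRange(f,(0,0,0),(60,60,60)),.079),('wht',cv2.inRange(f,(165,165,165),(255,255,255)),.049)]:
    cs,_=cv2.findContours(m,0,1)
    for k in cs:
        if 40<cv2.contourArea(k)<4000:
            P=np.array([at('top',p[0],z)[:2] for p in cv2.convexHull(k)]);r=cv2.minAreaRect((P*1000).astype(np.float32));print(n,cv2.boundingRect(k),np.round(r[0],1),np.round(r[1],1),round(r[2],1))
E
```

```text
clock: 54.95
ee_pos: [0.5047, -0.0802, 0.0101]
tcp_rot: [-3.141, 0.0, 3.047]
wrist_force: [0.2, 0.4, -1.4]
opening: 0.0221
grip_force: 48.4
clock: 55.62
ee_pos: [0.4793, -0.0416, 0.1362]
tcp_rot: [3.142, -0.0, 3.046]
wrist_force: [1.5, 0.3, 0.3]
opening: 0.0363
grip_force: 0.0
clock: 55.87
ee_pos: [0.4666, -0.0196, 0.169]
tcp_rot: [-3.141, 0.005, 3.049]
wrist_force: [0.6, 0.0, -0.6]
opening: 0.0365
grip_force: 0.0
t 55.87 p [ 0.4666 -0.0196  0.169 ] rpy [-179.9    0.3  174.7] F [ 0.6  0.  -0.6] op 0.0365 g 0.0 q [-0.3  -0.07  1.96 -0.    1.25 -1.78]
(265, 317, 15, 40) c [613.2 -82.8] [13.9 47. ] 80.5
(334, 295, 26, 61) c [606.9  -9.8] [23.4 69. ] 84.5
(336, 194, 28, 70) c [ 5.073e+02 -4.000e-01] [23.3 64.9] 84.7
(245, 194, 30, 70) c [500.1 -78. ] [24.6 65.1] 84.7
[{'xy': [236.3, 273.2], 'confidence': 0.94}, {'xy': [291.8, 219.1], 'confidence': 0.81}, {'xy': [324.1, 277.3], 'confidence': 0.74}, {'xy': [169.6, 218.2], 'confidence': 0.57}, {'xy': [362.6, 189.2], 'confidence': 0.37}]
[{'xy': [401.6, 173.2], 'confidence': 0.88}, {'xy': [343.8, 206.6], 'confidence': 0.63}, {'xy': [317.0, 1
[... 786 characters left out ...]
 44) [547.9   3.1] [ 31.8 140.4] 76.6
blk (419, 181, 65, 68) [ 531.4 -274.9] [191.1 188.2] 85.8
blk (415, 144, 17, 16) [ 718.9 -187.2] [52.8 33.7] 52.2
blk (365, 134, 33, 25) [737.1 -59.6] [98.1 40.8] 64.1
blk (278, 127, 31, 8) [778.7 210.7] [22.8 92.8] 2.5
blk (72, 99, 32, 24) [845.7 839.9] [118.   63.7] 55.5
blk (586, 71, 19, 11) [1004.4 -769.2] [35.7 65.8] 2.8
blk (546, 62, 40, 20) [1018.6 -671.3] [131.4  66.2] 87.7
blk (571, 49, 26, 27) [1069.  -747.8] [89.8 89.7] 41.4
blk (612, 41, 28, 10) [1122.2 -890.8] [ 33.6 100.6] 3.2
blk (537, 37, 33, 10) [1123.1 -639.7] [ 33.3 112.9] 3.1
wht (280, 193, 21, 48) [514.9 210.3] [ 58.4 144.4] 89.4
wht (273, 159, 38, 24) [658.6 211.8] [ 73.9 114.4] 1.9
```

All four pads lie flat in their pockets. The caddy is still waiting in the guides, rib at about (0.512,0.209). Now I push it home with shut fingers on the flap end.

```bash
python3 - <<'E'
from h import *
go([.390,.2085,.15],179.4)
E
python3 -m creep '[1,0.2,0.9,0,0,0,-0.4, 1,0.3,0.95,0,0,0,-0.4, 1,0.3,0.95,0,0,0,0, 1,0.3,0.95,0,0,0,0, 1,0.3,0.95,0,0,0,0, 1,0.2,0.9,0,0,0,0, 1,0,0,0,0,0,0, 1,0,0,0,0,0,0]' 60
python3 - <<'E'
from h import *
go([.390,.2085,.02],179.4)
E
```

```text
shift(now) [2.4  5.51 0.39] shift(after turn) [1.92 5.7  0.37] turn [ 0.01 -0.04 -0.8 ]
clock: 56.78
ee_pos: [0.4073, 0.2068, 0.1656]
tcp_rot: [-3.141, -0.003, 3.135]
wrist_force: [-0.5, 0.1, 0.4]
opening: -0.0003
grip_force: 0.0
shift(now) [0.42 0.04 3.64] shift(after turn) [0.43 0.04 3.64] turn [-0.01 -0.03  0.04]
```

```bash
python3 -m creep '[1,0.42,0.04,0.5,0,0,0, 1,0,0,0.7,0,0,0, 1,0,0,0.7,0,0,0, 1,0,0,0.7,0,0,0, 1,0,0,0.6,0,0,0, 1,0,0,0.4,0,0,0, 1,0,0,0,0,0,0, 1,0,0,0,0,0,0]' 60
python3 - <<'E'
from h import *
st();f=snap('wrist','w23')
# caddy near-end top edge & sides
m=cv2.inRange(f,(0,0,150),(110,90,255)) if 0 else cv2.inRange(cv2.cvtColor(f,cv2.COLOR_BGR2HSV),(0,120,60),(8,255,255))
cs,_=cv2.findContours(m,0,1)
for k in cs:
    if cv2.contourArea(k)>60: print('red',cv2.boundingRect(k),[at('wrist',p,.047).tolist() for p in ((cv2.boundingRect(k)[0],cv2.boundingRect(k)[1]),(cv2.boundingRect(k)[0]+cv2.boundingRect(k)[2],cv2.boundingRect(k)[1]+cv2.boundingRect(k)[3]))])
E
```

```text
clock: 57.45
ee_pos: [0.3909, 0.2062, 0.0219]
tcp_rot: [-3.141, -0.004, 3.13]
wrist_force: [0.9, 0.0, 0.5]
opening: 0.0001
grip_force: 0.0
t 57.45 p [0.3909 0.2062 0.0219] rpy [-180.    -0.2  179.3] F [0.9 0.  0.5] op 0.0001 g 0.0 q [ 0.21  0.11  2.11  0.    0.92 -1.35]
red (315, 343, 15, 31) [[0.4128, 0.2035, 0.047], [0.4285, 0.2095, 0.047]]
red (218, 0, 76, 141) [[0.2897, 0.1763, 0.047], [0.3327, 0.198, 0.047]]
```

```bash
python3 -m creep '[1,-0.3,0.02,0,0,0,0, 1,-0.3,0,0,0,0,0, 1,-0.3,0,0,0,0,0, 1,-0.3,0,0,0,0,0, 1,-0.3,0,0,0,0,0, 1,-0.3,0,0,0,0,0, 1,-0.3,0,0,0,0,0, 1,-0.3,0,0,0,0,0]' 60
python3 -m creep '[1,-0.3,0,0,0,0,0, 1,-0.3,0,0,0,0,0, 1,-0.2,0,0,0,0,0, 1,-0.2,0,0,0,0,0, 1,-0.1,0,0,0,0,0, 1,0,0,0,0,0,0]' 60
```

```text
clock: 58.17
ee_pos: [0.489, 0.2071, 0.0244]
tcp_rot: [3.141, 0.001, 3.131]
wrist_force: [-1.4, 0.2, 0.8]
opening: 0.0004
grip_force: 0.7
clock: 58.67
ee_pos: [0.5327, 0.2068, 0.0234]
tcp_rot: [3.141, 0.001, 3.131]
wrist_force: [0.3, 0.1, -0.8]
opening: -0.0001
grip_force: 0.0
```

```bash
python3 -m creep '[1,-0.1,0,0,0,0,0, 1,-0.1,0,0,0,0,0, 1,0,0,0,0,0,0]' 60
python3 -m creep '[1,-0.08,0,0,0,0,0, 1,0,0,0,0,0,0]' 60
python3 -m creep '[1,-0.08,0,0,0,0,0, 1,0,0,0,0,0,0]' 60
```

```text
clock: 58.92
ee_pos: [0.5399, 0.2068, 0.0227]
tcp_rot: [3.141, -0.0, 3.131]
wrist_force: [-0.4, 0.5, 0.3]
opening: -0.0005
grip_force: 0.0
clock: 59.08
ee_pos: [0.5429, 0.2068, 0.0226]
tcp_rot: [3.141, -0.001, 3.132]
wrist_force: [1.0, 1.2, -0.7]
opening: 0.0
grip_force: 0.0
clock: 59.25
ee_pos: [0.5434, 0.2068, 0.0219]
tcp_rot: [-3.141, -0.007, 3.132]
wrist_force: [-7.4, -0.5, 3.7]
opening: -0.0
grip_force: 3.5
```

```bash
python3 -m creep '[1,-0.06,0,0,0,0,0, 1,0,0,0,0,0,0]' 60
python3 -m creep '[1,0.3,0,0,0,0,0, 1,0.6,0,0,0,0,0, 1,0.9,0,-0.2,0,0,0, 1,0.9,0,-0.5,0,0,0, 1,0.6,0,-0.9,0,0,0, 1,0,0,-1,0,0,0, 1,0,0,-1,0,0,0, 1,0,0,-1,0,0,0]' 60
python3 - <<'E'
from h import *
st();f=snap('wrist','w24');t=snap('top','top24')
m=cv2.inRange(t,(165,165,165),(255,255,255));m[:,:260]=0;m[:,320:]=0
cs,_=cv2.findContours(m,0,1)
for k in cs:
    if cv2.contourArea(k)>40: print('wht',cv2.boundingRect(k),[at('top',(cv2.boundingRect(k)[0],cv2.boundingRect(k)[1]+cv2.boundingRect(k)[3]),.049).tolist()])
print('flap edge expected (top) px',proj('top',[.608+.025-.075,.2065,.049]),'wrist',proj('wrist',[.558,.2065,.049]),proj('wrist',[.554,.2065,.01]))
m=cv2.inRange(cv2.cvtColor(f,cv2.COLOR_BGR2HSV),(0,100,40),(10,255,255));cs,_=cv2.findContours(m,0,1)
for k in cs:
    if cv2.contourArea(k)>40: x,y,w,h=cv2.boundingRect(k);print('red',(x,y,w,h),at('wrist',(x,y+h),.047),at('wrist',(x+w,y+h),.047),at('wrist',(x+w/2,y),.003))
c=round(proj('wrist',[.558,.2065,.049])[0])
print([int(v) for v in f[100:320:8,c,1]])
tt=cv2.cvtColor(t,cv2.COLOR_BGR2HSV);m=cv2.inRange(tt,(20,90,60),(35,255,255));m[:165]=0
cs,_=cv2.findContours(m,0,1)
for k in cs:
    if cv2.contourArea(k)>20:
        P=np.array([at('top',p[0],.02)[:2] for p in cv2.convexHull(k)]);r=cv2.minAreaRect((P*1000).astype(np.float32));x,y=R.from_euler('z',-KY).as_matrix()[:2,:2]@(np.array(r[0])/1000-KIT);print('pad',np.round(r[0]),np.round(r[1]),'kit',round(x,3),round(y,3))
E
```

```text
clock: 59.42
ee_pos: [0.5435, 0.2069, 0.0212]
tcp_rot: [-3.141, -0.012, 3.132]
wrist_force: [-13.2, -0.6, 6.7]
opening: 0.0001
grip_force: 6.6
clock: 60.08
ee_pos: [0.4165, 0.208, 0.2074]
tcp_rot: [3.141, -0.0, 3.132]
wrist_force: [1.1, 0.6, -0.6]
opening: -0.0001
grip_force: 0.0
t 60.08 p [0.4165 0.208  0.2074] rpy [180.   -0.  179.4] F [ 1.1  0.6 -0.6] op -0.0001 g 0.0 q [ 0.2  -0.11  1.92  0.    1.33 -1.36]
wht (282, 190, 19, 11) [[0.561, 0.2372, 0.049]]
wht (273, 159, 38, 24) [[0.6167, 0.2674, 0.049]]
flap edge expected (top) px [291.98205473 202.26780535] wrist [320.31496527 309.16003102] [320.32489235 285.33885064]
red (288, 40, 13, 23) [0.3248 0.1825 0.047 ] [0.3249 0.1932 0.047 ] [0.3017 0.1854 0.003 ]
[99, 106, 102, 103, 106, 102, 107, 95, 93, 114, 139, 131, 124, 127, 145, 139, 140, 149, 152, 19, 17, 18, 18, 18, 24, 23, 23, 23]
pad [506. -78.] [24. 64.] kit -0.052 -0.039
pad [513.   2.] [24. 63.] kit -0.052 0.042
pad [611. -88.] [24. 64.] kit 0.053 -0.039
pad [618.  -8.] [24. 64.] kit 0.053 0.042
```

```bash
python3 - <<'E'
from h import *
for n in('top0','top24'):
    t=cv2.cvtColor(cv2.imread(f'pics/{n}.png'),cv2.COLOR_BGR2HSV)
    for lo,hi in(((85,100,50),(97,255,255)),((135,80,50),(155,255,255)),((8,150,120),(18,255,255))):
        m=cv2.inRange(t,lo,hi);m[:190]=0;m[300:]=0;cs,_=cv2.findContours(m,0,1);print(n,np.round(cv2.minAreaRect(max(cs,key=cv2.contourArea))[0],1))
print(close_job())
E
```

```text
top0 [321.3 275.7]
top0 [234.  276.4]
top0 [163.6 215.8]
top24 [329.2 272.2]
top24 [230.4 275.4]
top24 [163.6 215.8]
the job is handed in; nothing more can be done
None
```

The job is handed in: all four pads lie flat, one to a pocket, in the kit tray. The empty caddy was pushed in until it met the bay stop, flap end out. I didn't view a final picture: the picture limit was used up, so that rests on measurements, and the flap being shut is inferred rather than seen. In the last check the turquoise and purple look-alikes read 4–9 pixels off their start positions; the arm's shadow may explain it, but I handed in without confirming they hadn't moved.

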